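# Press a casting flask in the hand-pumped bench press

### The job

Take the metal flask out of the drying rack, keeping it upright, set it between the two end plates of the press's pulled-out tray, and slide the tray fully home under the press. Then pump the hand lever in full strokes, letting it come right back up each time, until the pressure plate bears hard on the flask and the lever turns clearly stiff; stop there, even in mid-stroke, because forcing it cracks the plaster. Leave the flask clamped with the lever up, and do not disturb the other things on the bench.

Things in the scene. Friction and masses are not known exactly. Their poses are not given: they have to be found in the camera images.
- flask: Aluminium block 64 (its x) x 46 (y) x 60 mm high, 0.3-0.5 kg, dark line at mid height; the only rectangular thing in the rack. Origin: centre of underside; ends alike. Fins stand 4 mm from its long faces in the rack: take it there by its ends (along its x). The tray's plates stand 4 mm from its ends: hold it there by its long faces (along y). So set it down on the bench between and regrasp.
- rack: Fixed plywood drying rack: board 130 (x) x 200 (y) x 12 mm high, with four upright fins 50 long (x), 8 thick, 57 high above the board, at y = -93, -31, 31 and 93 mm. Three bays, 54 mm clear, at y = -62, 0 and 62 mm; the flask stands in any one of them, on the board. Origin: centre of the board's underside; y runs along the row of bays. The bench between rack and press is clear.
- press: Fixed green hand-pumped hydraulic bench press. Origin on the bench under the ram's axis; x points away from the operator, y to its left (lever side). Bed 45 mm high, x -160 to 100; columns 28 thick at x 0, y -85 and 85; crosshead x -35 to 35, 226 wide, 210 to 265 mm high; cylinder above to 380 mm. The release screw is already closed.
- tray (a joint): Sliding tray, m: 0 = fully home (its middle under the ram), grows as it is pulled out towards the operator (the press's -x), up to 0.15. It starts pulled out 0.125 to 0.15. Moves with about 3 N and stays where it is left; it meets a hard stop at 0.
- tray_floor (a point): Middle of the tray's upper face, between its end plates, 58 mm above the bench; axes as the press. The flask stands here with its length (x) along the press's x. Two steel end plates, 72 mm apart inside, 8 thick, 60 wide, stand in front (-x) and behind (+x), 46 mm high above this face, then lips flaring outward up to 57 mm (80 apart at the top); the sides are open.
- tray_handle (a point): Middle of the tray's handle: a steel bar 12 mm thick and 68 mm long lying along the press's y on two posts at the tray's front, 98 mm in front (-x) of the tray's middle and 96 mm above the bench. Push it towards the press's +x to slide the tray home.
- plate: Pressure plate: steel disc 60 mm across, 12 thick, under a coil spring on the ram, over the home tray's middle. Origin: centre of its underside, 30 to 48 mm above the top of a flask in the tray at the start. A full stroke lowers it about 13 mm and it stays down; short strokes lower it less. Once on the flask it stands still and pumping squeezes its spring harder.
- lever (a joint): Pump lever, rad: 0 = up (38 degrees above level, sprung), 0.75 = down at its stop (5 below level). A full stroke goes past 0.6 and back under 0.15. Pushed down at the grip it resists with 5 to 9 N while the plate is in the air; on the flask it climbs: 15 to 19 N straight down means properly clamped, stop; over 20 N endangers the plaster. The clamping stays when the lever goes up.
- lever_grip (a point): Middle of the lever's black rubber grip (round, 25 mm thick, 100 mm long along the lever, so 50 mm either way), on its centre line, 185 mm from the pivot; about 203 mm above the bench with the lever up, 73 mm with it down. The lever points from its pivot to the operator (the press's -x); press on it from above.
- lever_pivot (a point): Axis of the lever's hinge (along the press's y), 90 mm above the bench, 30 mm behind and 165 mm to the left of the press's origin.
- mould_a: Round pale plaster mould, tapered, 44 mm across, 38 high, in another bay of the rack; leave it alone. Origin: centre of its underside.
- mould_b: Round pale plaster mould with a neck, 42 mm across, 44 high, in another bay of the rack; leave it alone. Origin: centre of its underside.
- jar: Brown glass jar with a red cap, 62 mm across, 85 high, on the bench beyond the rack; leave it alone. Origin: centre of its underside.
- mallet: Hammer with a wooden handle, 250 mm long, lying on the bench to the left of the press's lever; leave it alone.

How it is judged:
By the outcome, as a careful person would: the job done as asked, in the order asked, and still so for the second after the job is handed in, with the robot touching nothing.
It also fails if it takes over 72 s, if anything falls off the work surface, if the arm or the gripper's body presses on something with over 40 N, if the wrist force passes 120 N, or if a joint passes its speed limit or range.

### The arm

A 6-joint arm with a two-finger parallel gripper is mounted at the origin on the work surface. World frame = base frame: x ahead of the robot, y to its left, z up, the work surface at z = 0. Lengths are in mm, angles in rad, forces in N, time in s.
With the tool pointing down it reaches from about 400 to 925 mm from the base axis. Payload 12.5 kg.
Tool frame: the origin (TCP) lies on the centre line of the jaws, within the pads' length; the fingertips stand 14 mm ahead of it and the grasp point (between the pads) lies 5 mm behind it; z points along the fingers, y is the direction in which the jaws open and shut (so a half turn about z gives the same grasp; the last joint's range is limited). The gripper opens to 95 mm and grips with 3 to 60 N. Pads are 20 mm wide; open, the fingers measure 119 mm over their backs; the gripper's body (75 mm by 180 mm) begins 59 mm behind the grasp point.
Start: joints at [1.109, 0.491, 1.559, -0, 1.092, -0.106], TCP at [217.697, 585.878, 228.661] pointing down, gripper open.
Joint ranges: [-3.1, 3.1], [-0.84, 2.19], [0.05, 2.79], [-1.13, 4.28], [0.06, 2.93], [-2.69, 2.69]. Speed limits (rad/s): [2.22, 2.22, 2.79, 3.14, 3.14, 3.14].

### API

Orientations are given as [roll, pitch, yaw] about the fixed x, y, z axes, in that order (R = Rz(yaw) Ry(pitch) Rx(roll)).
In Python, from cell import * gives the robot as it stands.
- The arm moves only by the tool play_rows, never from a script. Its argument "moves" is a list of rows, each a list of 7 numbers: the shift along the tool's x, y, z in m, then the turn, a rotation vector about the tool's x, y, z in rad, then the opening in per cent of the stroke, from 0 (shut) to 100 (fully open). In form: [[tx, ty, tz, ax, ay, az, claw], ...]. A call has 1 to 8 rows; each row shifts and turns the pose as measured when the row begins, along the tool's axes as they then stand; what a row does not reach is not made up. A row lasts 1/10 s, in which the tool goes at most 50 mm and 8.59 degrees, less where a joint would pass 70% of its speed; a pose out of reach is approached as far as the arm can. A call is refused whole if a number of a shift passes 0.05 or a number of a turn 0.15, either way. A call with a gripper value outside its range is refused whole. The fingers move at their own pace and stop on an object; the grip force is fixed at half the most. Time passes only in rows, so rows that do not move let the fingers close. It gives the time, the measured TCP pose, the force and the opening at its end, in the units of the state.
- state(): the state, without advancing time (a new reading comes with each control period).
- read_camera(name): name is "scene" or "top"; returns a dict with "img" (384x512x3 uint8, red, green, blue), "fx", "fy", "cx", "cy" (pixels), "k1" (the pictures are not rectified: a ray, as slopes to the right and down, at radius r is drawn at 1 + k1 r^2 times it, then the intrinsics apply), "R" (3x3) and "t" (3): a world point X has camera coordinates R X + t. Camera axes: x right, y down, z forward; pixel columns grow to the right and rows downward; lengths in mm; the calibration is good to about 2 mm. A picture is of the moment at which its call begins. There is no depth.
- job_done(): hands the job in, once; it reports no verdict.
The state is a dict: "t": time; "joints": joint angles; "qvel": joint speeds; "tau": joint torques, N m; "eef_pos": TCP position; "tcp_rot": TCP orientation; "ft_force": force on the tool from outside, world axes, zero at the start; "moment": the same for the moment, N m; "opening": opening from 0.0 (shut) to 1.0 (fully open).
Only numpy, scipy, OpenCV 4.12 (cv2) and the standard library are available. Lean on these libraries where they do the work, as an engineer would, in place of code of your own. Each camera call takes 0.05 s, during which the arm holds its last target.

## Working session

There is one attempt and no reset: what is moved stays moved. The work goes in short steps, Python scripts to look and compute and a tool call to move; the robot and the scene stay as the last step left them, time stands still between calls to the robot, and variables do not carry over. Pictures are saved under pics/ and viewed, and the job is handed in when it is done.

Besides the shell and the picture viewer there is one more tool, called after "Request:" in YAML: its name, and indented under it one key for each argument. play_rows: Moves the arm, as the interface text tells. Its arguments: {"type":"object","properties":{"moves":{"type":"array"}},"required":["moves"]}

```bash
mkdir -p pics; ls
python3 - <<'E'
from cell import *
import cv2,json,numpy as np
s=state();print({k:np.round(v,3).tolist() for k,v in s.items()})
for n in("scene","top"):
    c=read_camera(n);np.savez(f"cam_{n}0.npz",**c);cv2.imwrite(f"pics/{n}0.png",cv2.resize(c["img"][:,:,::-1],(800,600)))
    print(n,c["fx"],c["fy"],c["cx"],c["cy"],c["k1"],-c["R"].T@c["t"]);print(c["R"])
E
```

```text
pics
{'t': 0.0, 'joints': [1.109, 0.492, 1.559, -0.0, 1.092, -0.106], 'qvel': [0.002, -0.001, 0.001, 0.001, 0.0, 0.001], 'tau': [-0.001, -61.264, -25.82, 0.069, 0.048, -0.0], 'eef_pos': [217.593, 585.645, 228.038], 'tcp_rot': [-3.14, -0.0, 2.786], 'ft_force': [0.186, -0.508, 0.098], 'moment': [0.049, -0.024, -0.041], 'opening': 0.999}
scene 358.50921577769196 358.50921577769196 253.56266622561034 188.6393245925639 -0.10561818943014231 [1217.42271861  -63.21104808  849.10478003]
[[ 0.21668257  0.97613198 -0.01466392]
 [ 0.74142028 -0.17431571 -0.64800463]
 [-0.63509419  0.12953918 -0.76149522]]
top 357.9382200798649 357.9382200798649 252.74201020064376 193.53563396071476 -0.10780519393327366 [ 472.15849116   39.03289653 1191.07196433]
[[-1.84837874e-02 -9.99823005e-01 -3.50825209e-03]
 [-9.87864252e-01  1.88036938e-02 -1.54177300e-01]
 [ 1.54215979e-01  6.15896395e-04 -9.88036969e-01]]
```

View pics/scene0.png

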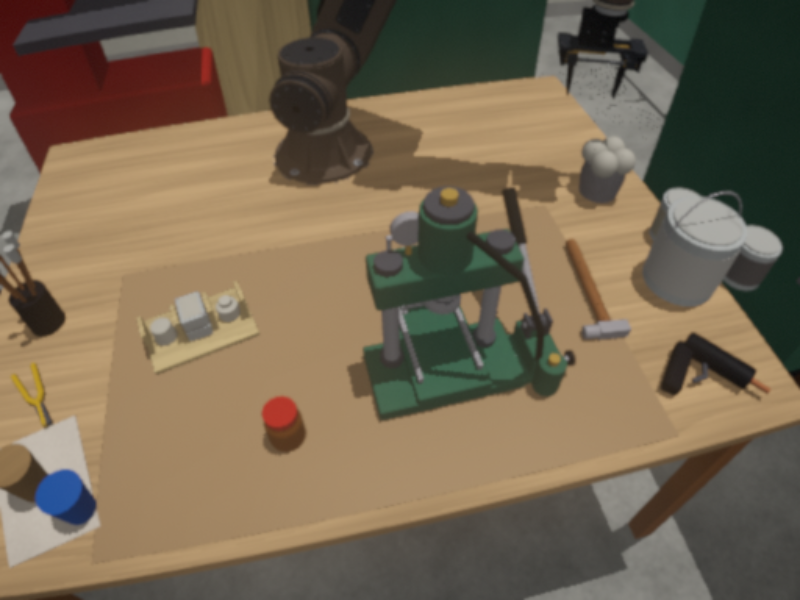

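View pics/top0.png

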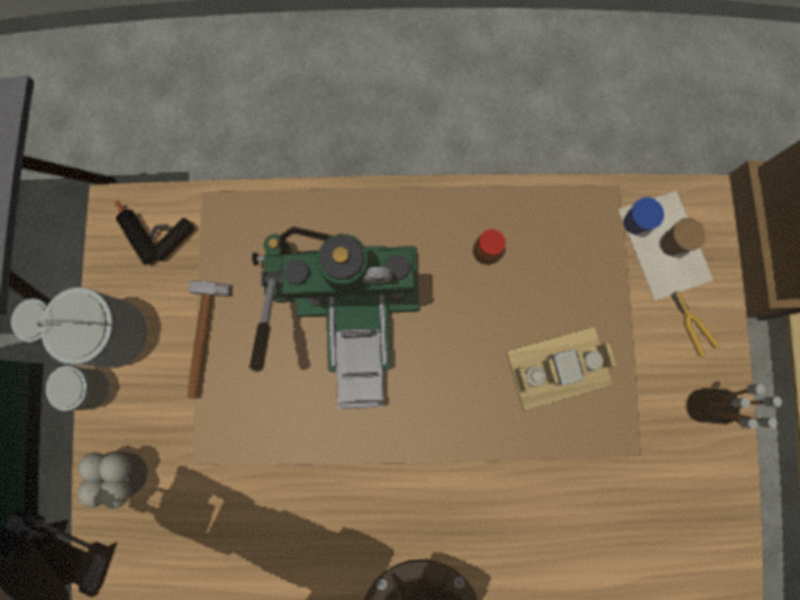

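```bash
cat > h.py <<'E'
import numpy as np,cv2
def load(n): return dict(np.load(n))
def K(c): return np.array([[c["fx"],0,c["cx"]],[0,c["fy"],c["cy"]],[0,0,1.]],float)
def D(c): return np.array([float(c["k1"]),0,0,0,0])
def proj(c,X):
    r,_=cv2.Rodrigues(c["R"]);return cv2.projectPoints(np.array(X,float).reshape(-1,1,3),r,c["t"].astype(float),K(c),D(c))[0].reshape(-1,2)
def ray(c,uv):
    p=cv2.undistortPoints(np.array(uv,float).reshape(-1,1,2),K(c),D(c)).reshape(-1,2)
    d=np.c_[p,np.ones(len(p))]@c["R"];return -c["R"].T@c["t"],d
def onz(c,uv,z):
    o,d=ray(c,uv);s=(z-o[2])/d[:,2];return o+d*s[:,None]
def tri(c1,u1,c2,u2):
    o1,d1=ray(c1,u1);o2,d2=ray(c2,u2);out=[]
    for a,b in zip(d1,d2):
        s=np.linalg.lstsq(np.c_[a,-b],o2-o1,rcond=None)[0];p,q=o1+a*s[0],o2+b*s[1];out.append(np.r_[(p+q)/2,np.linalg.norm(p-q)])
    return np.array(out)
def crop(c,x0,y0,x1,y1,f,name):
    im=c["img"][y0:y1,x0:x1,::-1];im=cv2.resize(im,None,fx=f,fy=f,interpolation=cv2.INTER_CUBIC)
    im=cv2.convertScaleAbs(im,alpha=1.3)
    for x in range((x0//10+1)*10,x1,10):
        cv2.line(im,(int((x-x0+.5)*f),0),(int((x-x0+.5)*f),6),(0,0,255),1);cv2.putText(im,str(x),(int((x-x0)*f)-8,18),0,.35,(0,0,255),1)
    for y in range((y0//10+1)*10,y1,10):
        cv2.line(im,(0,int((y-y0+.5)*f)),(6,int((y-y0+.5)*f)),(0,0,255),1);cv2.putText(im,str(y),(8,int((y-y0+.5)*f)+4),0,.35,(0,0,255),1)
    cv2.imwrite(name,im)
E
python3 - <<'E'
from h import *
t=load("cam_top0.npz");s=load("cam_scene0.npz")
crop(t,315,200,405,270,8,"pics/t_rack.png")
crop(t,150,130,280,270,4,"pics/t_press.png")
crop(s,80,175,175,245,8,"pics/s_rack.png")
crop(s,225,110,375,270,4,"pics/s_press.png")
E
```

```text
(no output)
```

View pics/t_rack.png

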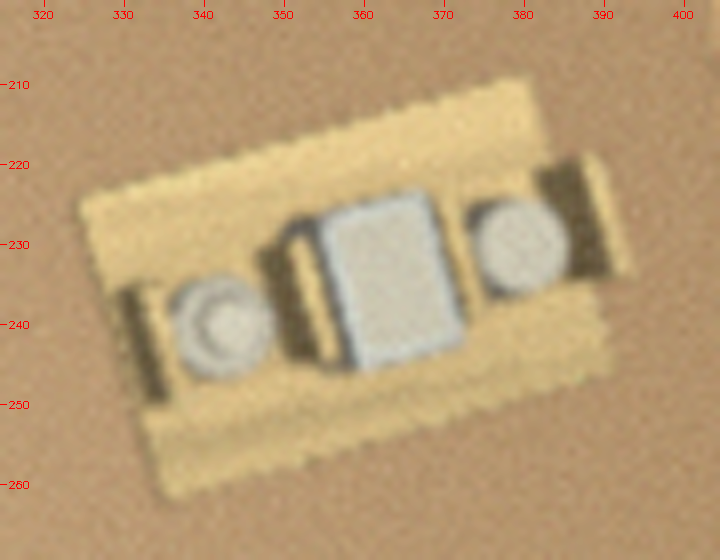

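View pics/t_press.png

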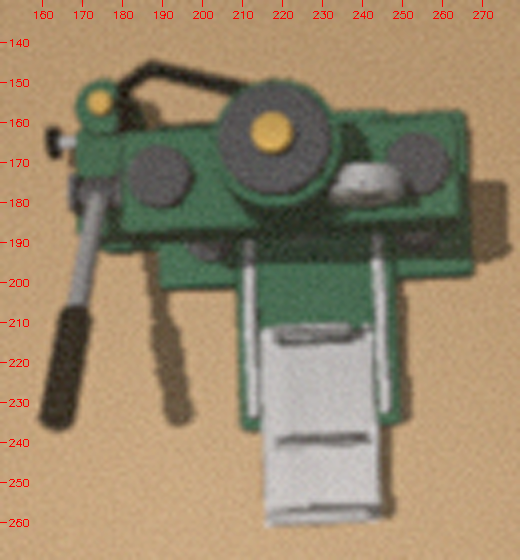

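View pics/s_rack.png

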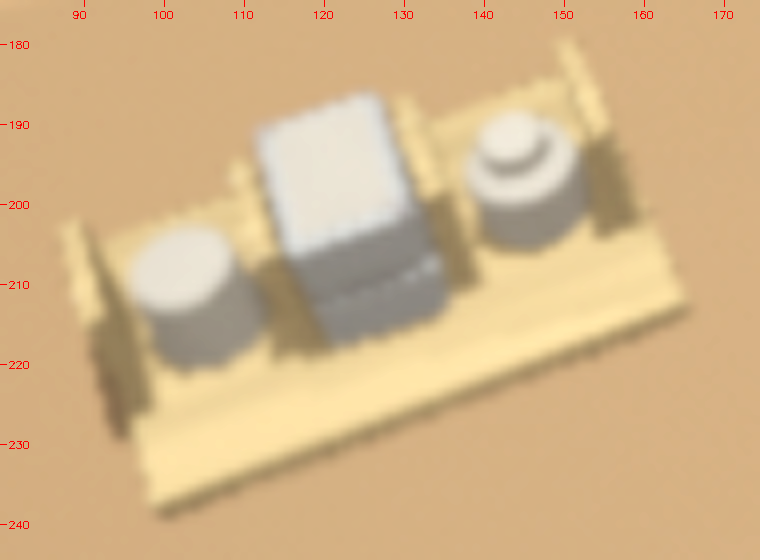

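View pics/s_press.png

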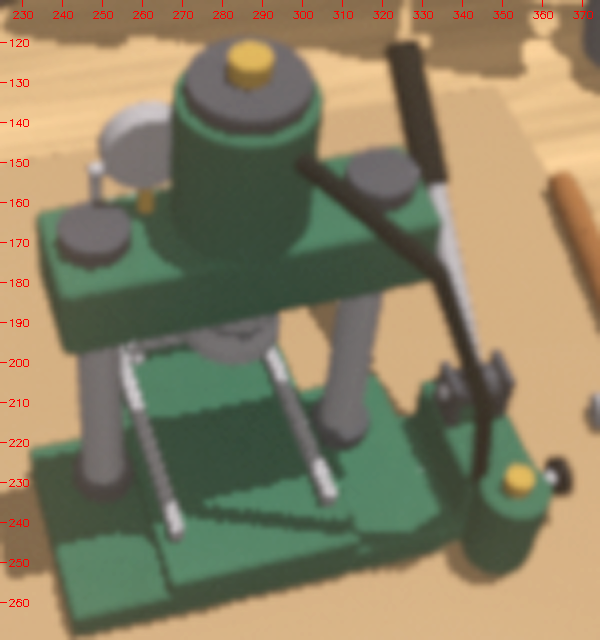

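Run:
```python
from h import *
np.set_printoptions(precision=1,suppress=True)
t=load("cam_top0.npz");s=load("cam_scene0.npz")
T=lambda p,f,x0,y0:np.array(p,float)/f+[x0-.5,y0-.5]
ft=T([(316,215),(425,192),(465,342),(357,368)],8,315,200)
fs=T([(415,215),(292,255),(258,130),(380,95)],8,80,175)
X=tri(t,ft,s,fs);print("flask",X,X.mean(0))
for c,u in((t,ft),(s,fs)):
    P=onz(c,u,72);print(P.mean(0),[np.linalg.norm(P[i]-P[i-1]) for i in range(4)],[np.degrees(np.arctan2(*(P[i]-P[i-1])[1::-1])) for i in range(4)])
# board bottom-ish corners top view z=12
rt=T([(80,203),(530,78),(608,372),(168,500)],8,315,200)
P=onz(t,rt,12);print("board",P,P.mean(0),[np.linalg.norm(P[i]-P[i-1]) for i in range(4)],[np.degrees(np.arctan2(*(P[i]-P[i-1])[1::-1])) for i in range(4)])
# press rails / base
```

```text
flask [[ 536.2 -276.6   71.7    0.7]
 [ 544.2 -320.5   71.5    1.6]
 [ 484.9 -333.    74.1    0. ]
 [ 476.  -289.6   71.9    0.7]] [ 510.3 -304.9   72.3    0.8]
[ 510.3 -305.4   72. ] [np.float64(61.57426396485579), np.float64(45.02158906368734), np.float64(60.56936677049314), np.float64(44.67134831329955)] [np.float64(12.20990738511306), np.float64(-79.79525939345798), np.float64(-168.09876184158458), np.float64(101.4794274453274)]
[ 510.1 -304.6   72. ] [np.float64(61.71141158839971), np.float64(44.093261266938065), np.float64(63.54235281208884), np.float64(45.04648390420446)] [np.float64(12.121206072526535), np.float64(-79.12817780049295), np.float64(-167.08757609078873), np.float64(98.57497840551008)]
board [[ 546.9 -195.3   12. ]
 [ 594.7 -388.6   12. ]
 [ 471.4 -413.8   12. ]
 [ 424.8 -226.3   12. ]] [ 509.4 -306.    12. ] [np.float64(126.01027105235643), np.float64(199.13507193954229), np.float64(125.78553922545417), np.float64(193.19921112887224)] [np.float64(14.23225430923204), np.float64(-76.12384463477905), np.float64(-168.47170214687364), np.float64(103.97339607150612)]
```

Run:
```python
from h import *
np.set_printoptions(precision=1,suppress=True)
t=load("cam_top0.npz");s=load("cam_scene0.npz")
crop(t,200,195,260,265,8,"pics/t_tray.png")
crop(t,150,135,275,210,6,"pics/t_head.png")
# flask & board mask
for n,c,b in(("top",t,(315,200,405,270)),("scene",s,(80,175,175,245))):
    x0,y0,x1,y1=b
    im=cv2.cvtColor(c["img"][y0:y1,x0:x1],cv2.COLOR_RGB2HSV)
    im=cv2.resize(im,None,fx=4,fy=4,interpolation=cv2.INTER_LINEAR)
    m=((im[...,1]<50)&(im[...,2]>125)).astype(np.uint8)
    m=cv2.morphologyEx(m,cv2.MORPH_OPEN,np.ones((7,7)))
    cs,_=cv2.findContours(m,cv2.RETR_EXTERNAL,cv2.CHAIN_APPROX_NONE)
    z=72
    for k in cs:
        if cv2.contourArea(k)<2000: continue
        P=onz(c,(k.reshape(-1,2)+.5)/4+[x0-.5,y0-.5],z)[:,:2].astype(np.float32)
        print(n,cv2.contourArea(k),cv2.minAreaRect(P))
```

```text
top 4307.5 ((510.190185546875, -306.2625732421875), (63.834285736083984, 46.09741973876953), 11.977437019348145)
scene 4502.5 ((510.6749572753906, -304.99981689453125), (67.30313110351562, 49.17802047729492), 12.76181411743164)
```

View pics/t_tray.png

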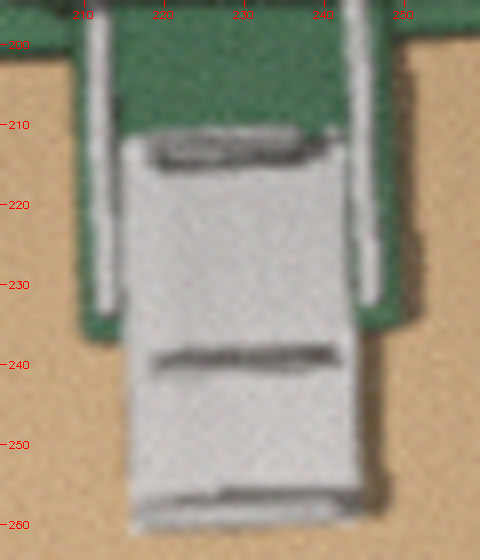

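View pics/t_head.png

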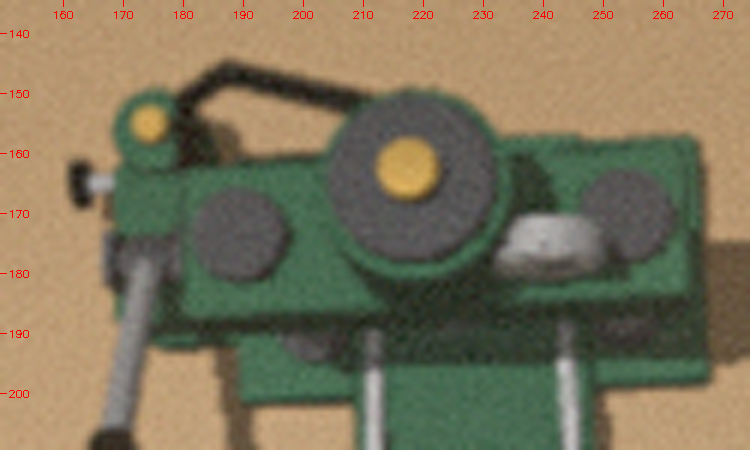

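Run:
```python
from h import *
np.set_printoptions(precision=1,suppress=True)
t=load("cam_top0.npz");s=load("cam_scene0.npz")
T=lambda p,f,x0,y0:np.array(p,float)/f+[x0-.5,y0-.5]
h=lambda p:T(p,6,150,135); tr=lambda p:T(p,8,200,195); sp=lambda p:T(p,4,225,110)
# cap disc: top (411,178); scene (251,92) ; gold
print("cap",tri(t,h([(411,178)]),s,sp([(250,88)])))
print("gold",tri(t,h([(408,165)]),s,sp([(250,52)])))
print("nuts",tri(t,h([(240,235),(627,215)]),s,sp([(382,172),(94,228)])))
for z in(380,): print("cap z",onz(t,h([(411,178)]),z),onz(s,sp([(250,88)]),z))
# crosshead front edge top corners (z=265) right: top(700,140) back right, (690,298) front right
print("xhead BR,FR",onz(t,h([(700,138),(692,298),(183,320)]),265))
# bed front corners z45
print("bed front",onz(t,tr([(85,340),(410,325)]),45))
print("bed right edge",onz(t,tr([(410,325),(395,60)]),45))
print("rails",onz(t,tr([(98,20),(106,310),(355,20),(370,300)]),60))
print("handle bar ends/top",onz(t,tr([(133,500),(135,530),(360,490),(360,515)]),102))
print("plate lines z58",onz(t,tr([(155,368),(340,360),(155,160),(322,155)]),58))
print("plate lines z115",onz(t,tr([(155,355),(340,347),(150,135),(322,130)]),115))
print("tray edge z58",onz(t,tr([(122,140),(131,470),(355,140),(358,470)]),58))
print("grip ends", tri(t,h([(168,345)])*0+T([(75,308),(57,420)],4,150,130),s,sp([(437,180),(403,45)])))
```

```text
cap [[674.2 121.1 360.8   0.1]]
gold [[673.6 119.9 384.4   0.1]]
nuts [[670.5 204.6 278.7   1.4]
 [675.9  35.5 278.3   0.7]]
cap z [[669.5 119.1 380. ]] [[695.5 113.8 380. ]]
xhead BR,FR [[713.1   2.1 265. ]
 [641.    7.4 265. ]
 [635.6 231.3 265. ]]
bed front [[513.3 178.3  45. ]
 [517.   48.6  45. ]]
bed right edge [[517.   48.6  45. ]
 [623.6  52.7  45. ]]
rails [[640.  171.1  60. ]
 [524.4 168.2  60. ]
 [638.   68.3  60. ]
 [526.5  64.   60. ]]
handle bar ends/top [[450.9 153.5 102. ]
 [439.7 152.8 102. ]
 [453.2  68.  102. ]
 [443.9  68.1 102. ]]
plate lines z58 [[501.4 149.1  58. ]
 [503.3  76.2  58. ]
 [583.6 148.7  58. ]
 [584.4  82.2  58. ]]
plate lines z115 [[504.7 143.6 115. ]
 [506.5  74.3 115. ]
 [587.5 145.  115. ]
 [588.2  79.9 115. ]]
tray edge z58 [[591.8 161.8  58. ]
 [461.7 158.9  58. ]
 [590.1  69.   58. ]
 [460.2  69.8  58. ]]
grip ends [[596.5 281.6 185.4   1.5]
 [515.  280.8 235.    1.3]]
```

Run:
```python
from h import *
t=load("cam_top0.npz")
g=cv2.cvtColor(t["img"],cv2.COLOR_RGB2GRAY)
print(np.array2string(g[205:265,[215,218,221,224,228,232,236,240,243,246]],max_line_width=150,threshold=10000))
im=t["img"][200:265,208:253,::-1]
im=cv2.resize(im,None,fx=9,fy=9,interpolation=cv2.INTER_CUBIC).astype(float)
im=np.clip((im-110)*2.2,0,255)
for y in range(200,265,5):cv2.putText(im,str(y),(0,int((y-200+.5)*9)+4),0,.35,(0,0,255),1)
for x in range(210,252,5):cv2.putText(im,str(x),(int((x-208)*9)-4,10),0,.35,(0,0,255),1)
cv2.imwrite("pics/t_tray2.png",im)
```

```text
[[ 76  74  71  73  74  73  73  72 101  96]
 [ 70  68  71  74  76  72  71  71  96  99]
 [ 63  76  71  70  71  70  75  73  83  99]
 [ 62  72  73  74  75  74  75  77  84 101]
 [ 64  76  69  74  78  66  74  72  78  96]
 [ 65  74  78  77  84  84  83  79  86  98]
 [ 69  89  99  96 107 112 103  87  95  93]
 [ 95 108 101  88  97  97  93  70  92  92]
 [125 114  99  95  85  83  79  78 113  96]
 [130 114  94  98  83  63  57 101 122  99]
 [121 116  69  73  72  84  79 129 110  95]
 [120 142  97 101 116 135 131 139 109 101]
 [119 146 135 138 141 138 142 138 110 103]
 [121 144 141 143 141 143 141 141 110 108]
 [118 142 144 139 139 140 142 139 104 108]
 [120 145 145 139 140 139 145 139  96 118]
 [120 148 141 142 144 140 138 140  95 121]
 [124 148 140 145 138 139 137 140  98 123]
 [130 146 144 147 140 138 138 145 100 119]
 [128 146 142 140 145 142 143 141 100 125]
 [128 148 145 141 142 143 145 140  98 142]
 [125 149 145 141 143 144 141 145 104 147]
 [127 149 142 140 141 142 148 142 104 143]
 [128 150 145 139 141 143 140 143 102 142]
 [132 145 144 139 144 139 145 143 107 142]
 [128 148 145 142 145 143
[... 898 characters left out ...]
8 149 152 148 146  67]
 [122 145 148 148 153 156 149 154 145  69]
 [121 149 149 149 149 158 152 154 149  70]
 [127 152 149 153 151 155 155 155 147  73]
 [134 153 154 148 132 137 139 139 134  76]
 [135 146 137 129  91  96  98  97  95  76]
 [133 129 117  98  89  96 105 112  80  70]
 [135 121 120 121 130 127 127 133  80  70]
 [132 129 137 139 143 140 131 132 104  97]
 [139 127 121 124 120 122 126 117 136 127]
 [133 126 116 118 111 117 129 132 133 135]
 [135 135 130 133 134 129 134 132 130 132]
 [134 135 131 131 132 133 128 139 132 134]
 [131 135 138 136 131 132 134 132 131 128]][ WARN:0@0.044] global loadsave.cpp:1063 imwrite_ Unsupported depth image for selected encoder is fallbacked to CV_8U.
```

View pics/t_tray2.png

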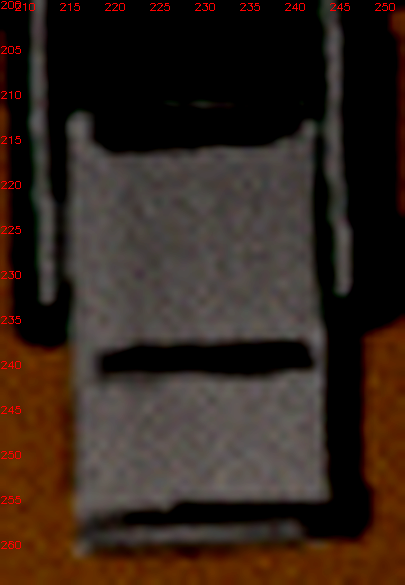

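Run:
```python
from h import *
np.set_printoptions(precision=1,suppress=True)
t=load("cam_top0.npz")
hsv=cv2.cvtColor(t["img"],cv2.COLOR_RGB2HSV)
print(hsv[250:266,[218,221,224,228,232,236,239],1])
print(hsv[258:260,210:250,1])
print("lever shadow tip",onz(t,[(194,235)],0))
for col in(220,228,236):
    print("bar row257..261 z102",onz(t,[(col,r) for r in(257,258.7,260.5)],102)[:,0], "tray front z58?",onz(t,[(col,254.5)],58))
o=np.array([673.4,120.]);a=.031;R=np.array([[np.cos(a),-np.sin(a)],[np.sin(a),np.cos(a)]])
for d in(125,130,135):
    L=[(-98-6-d,0,102),(-98+6-d,0,102),(-98-d,34,96),(-98-d,-34,96),(36-d,0,58),(36-d,0,104),(40-d,0,115),(-36-d,0,58),(-36-d,0,104),(-40-d,0,115),(-44-d,0,104),(-44-d,0,58)]
    X=[np.r_[o+R@np.array(l[:2]),l[2]] for l in L];print(d,proj(t,X).tolist().__repr__() and np.array2string(proj(t,X).T))
```

```text
[[11 10 12 10  7  8 12]
 [10  7  5  8  8  7  8]
 [ 7  3  7 10 11 13 15]
 [ 7  7 12  7 14  7  8]
 [ 7 10 10  7  5  8  7]
 [ 7  8  8 10 11 13 11]
 [10 11 15 21 16 18  8]
 [ 8 11 18 19 16 12 11]
 [ 6 15  6  6 14  8  2]
 [ 6  9  9  9  2  4 10]
 [16 16 24 24 30 45 45]
 [45 64 64 75 80 88 84]
 [84 90 83 89 98 91 92]
 [87 96 95 92 88 93 86]
 [95 93 86 96 90 89 88]
 [93 92 91 87 88 92 93]]
[[ 92  87  91  88  97  82  50  18   6  15  16  15  15  16   6  12  12  14
    6   8  14   6  14  12  14  14   8  10  16   2  11  19  15  25  21  66
   96  92  81  87]
 [ 89  88  92  95  88  88  46  10   6   8   6   9  11  11   9   4   9   7
    9  12  11   5   2   7  11   8   4  12  14  10  13  16  20  28  46  62
   85 102  90  94]]
lever shadow tip [[522.3 237.6   0. ]]
bar row257..261 z102 [450.7 445.6 440.3] tray front z58? [[457.6 145.9  58. ]]
bar row257..261 z102 [450.3 445.3 439.9] tray front z58? [[457.2 120.8  58. ]]
bar row257..261 z102 [449.9 444.9 439.5] tray front z58? [[456.8  95.7  58. ]]
125 [[229.6 229.5 218.5 240.9 228.7 227.7 227.4 229.7 228.6 228.4 228.7 229.8]
 [258.9 254.9 257.4 256.3 214.1 212.6 210.9 236.8 236.3 237.5 238.9 239.3]]
130 [[229.7 229.5 218.5 241.  228.8 227.8 227.4 229.7 228.7 228.5 228.8 229.8]
 [260.6 256.6 259.1 258.  215.6 214.2 212.5 238.4 237.9 239.1 240.6 240.9]]
135 [[229.8 229.6 218.6 241.  228.9 227.8 227.5 229.8 228.8 228.6 228.9 229.9]
 [262.3 258.3 260.7 259.7 217.2 215.9 214.2 240.  239.6 240.8 242.2 242.5]]
```

Request:
play_rows:
  moves:
    - [0,0,-0.013,0,0,0.143,100]
    - [0,0,-0.013,0,0,0.143,100]
    - [0,0,-0.013,0,0,0.143,100]
    - [0,0,-0.013,0,0,0.143,100]
    - [0,0,-0.013,0,0,0.143,100]
    - [0,0,-0.013,0,0,0.143,100]
    - [0,0,-0.013,0,0,0.143,100]
    - [0,0,0,0,0,0,100]

```text
t: 0.9
eef_pos: [217.2, 584.9, 319.0]
tcp_rot: [-3.137, 0.007, 1.746]
ft_force: [-0.6, -0.1, -0.3]
opening: 0.999
```

```bash
cat > go.py <<'E'
import sys,numpy as np
from scipy.spatial.transform import Rotation as Ro
from cell import *
s=state();p=np.array(s["eef_pos"]);R=Ro.from_euler("xyz",s["tcp_rot"])
a=[float(v) for v in sys.argv[1:]]
for k in range(0,len(a),4):
    q=np.array(a[k:k+3]);yaw=np.radians(a[k+3])
    T=Ro.from_euler("xyz",[np.pi,0,yaw])
    d=R.inv().apply(q-p)/1000;w=(R.inv()*T).as_rotvec()
    print("from",p.round(1),"yaw",round(np.degrees(s["tcp_rot"][2]),1),"tool shift m",d.round(4),"turn",w.round(3),"len mm",round(np.linalg.norm(q-p),1))
    p=q;R=T
print("J",np.round(s["joints"],2),"F",np.round(s["ft_force"],1),"M",np.round(s["moment"],2),"op",s["opening"],"t",s["t"])
E
python3 go.py 420 200 330 102.2 510 -305 200 102.2 510 -305 110 102.2
```

```text
from [217.2 584.9 319. ] yaw 100.0 tool shift m [-0.4144  0.1327 -0.0089] turn [-0.005  0.007 -0.038] len mm 435.2
from [420. 200. 330.] yaw 100.0 tool shift m [-0.5126 -0.0188  0.13  ] turn [0. 0. 0.] len mm 529.2
from [ 510. -305.  200.] yaw 100.0 tool shift m [ 0.   -0.    0.09] turn [0. 0. 0.] len mm 90.0
J [ 1.11  0.42  1.43 -0.    1.3   0.93] F [-0.6 -0.1 -0.3] M [-0.08  0.03  0.04] op 0.9988919489755799 t 0.9
```

Request:
play_rows:
  moves:
    - [-0.046,0.015,0,-0.005,0.007,-0.038,100]
    - [-0.046,0.015,0,0,0,0,100]
    - [-0.046,0.015,0,0,0,0,100]
    - [-0.046,0.015,0,0,0,0,100]
    - [-0.046,0.015,0,0,0,0,100]
    - [-0.046,0.015,0,0,0,0,100]
    - [-0.046,0.015,0,0,0,0,100]
    - [-0.046,0.015,0,0,0,0,100]

```text
t: 1.7
eef_pos: [418.3, 244.9, 311.5]
tcp_rot: [-3.135, 0.003, 1.834]
ft_force: [0.9, 0.9, 1.1]
opening: 0.998
```

```bash
python3 go.py 430 150 325 102.2 510 -305 200 102.2
```

```text
from [418.3 244.9 311.5] yaw 105.1 tool shift m [-0.0947 -0.0134 -0.0131] turn [-0.007  0.003  0.05 ] len mm 96.6
from [430. 150. 325.] yaw 105.1 tool shift m [-0.4616 -0.018   0.125 ] turn [0. 0. 0.] len mm 478.6
J [ 0.39  0.21  1.77 -0.    1.17  0.13] F [0.9 0.9 1.1] M [-0.06  0.02 -0.03] op 0.9979016863840985 t 1.7
```

Request:
play_rows:
  moves:
    - [-0.046,-0.003,0,0,0,0.05,100]
    - [-0.046,-0.003,0,0,0,0,100]
    - [-0.046,-0.003,0.005,0,0,0,100]
    - [-0.046,-0.003,0.008,0,0,0,100]
    - [-0.046,-0.003,0.008,0,0,0,100]
    - [-0.046,-0.003,0.01,0,0,0,100]
    - [-0.046,-0.003,0.01,0,0,0,100]
    - [-0.046,-0.003,0.01,0,0,0,100]

```text
t: 2.5
eef_pos: [479.8, -134.2, 255.2]
tcp_rot: [-3.132, 0.002, 1.821]
ft_force: [1.7, 1.1, 0.2]
opening: 0.999
```

```bash
python3 go.py 510 -305 200 102.2
```

```text
from [ 479.8 -134.2  255.2] yaw 104.3 tool shift m [-0.1728 -0.0125  0.0557] turn [-0.01   0.002  0.037] len mm 182.0
J [-0.4   0.28  1.82 -0.01  1.04 -0.65] F [1.7 1.1 0.2] M [-0.11 -0.02 -0.02] op 0.9986769020913888 t 2.5
```

Request:
play_rows:
  moves:
    - [-0.043,-0.003,0.014,-0.01,0.002,0.037,100]
    - [-0.043,-0.003,0.014,0,0,0,100]
    - [-0.043,-0.003,0.014,0,0,0,100]
    - [-0.043,-0.003,0.014,0,0,0,100]
    - [0,0,0,0,0,0,100]
    - [0,0,0,0,0,0,100]

```text
t: 3.1
eef_pos: [504.2, -316.3, 189.4]
tcp_rot: [-3.137, -0.006, 1.805]
ft_force: [0.9, 0.1, -0.4]
opening: 1.001
```

```bash
python3 go.py 510.3 -305.3 120 102.2 510.3 -305.3 44 102.2
python3 - <<'E'
from cell import *
from h import *
for n,b in(("top",(300,180,420,290)),("scene",(70,130,190,250))):
    c=read_camera(n);np.savez(f"cam_{n}1.npz",**c);crop(c,*b,5,f"pics/{n}1.png")
    s=state()
E
```

```text
from [ 504.2 -316.3  189.4] yaw 103.4 tool shift m [0.0088 0.0088 0.0694] turn [-0.005 -0.006  0.021] len mm 70.5
from [ 510.3 -305.3  120. ] yaw 103.4 tool shift m [ 0.    -0.     0.076] turn [0. 0. 0.] len mm 76.0
J [-0.67  0.49  1.67 -0.    0.98 -0.91] F [ 0.9  0.1 -0.4] M [-0.11  0.11  0.01] op 1.0008664877742952 t 3.1
```

View pics/scene1.png

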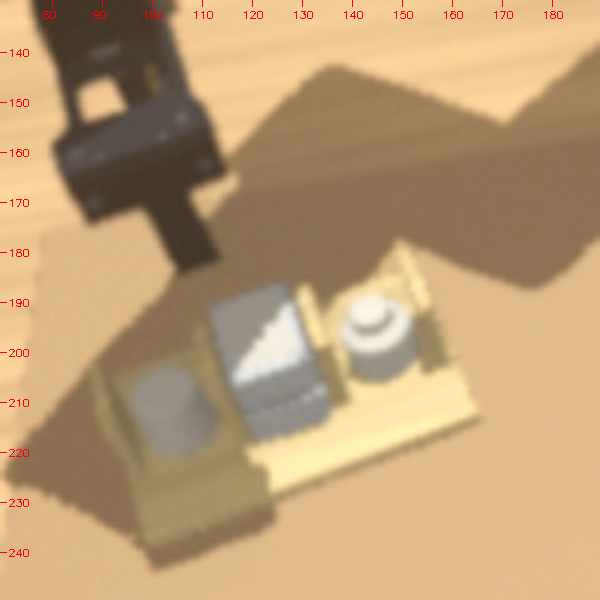

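View pics/top1.png

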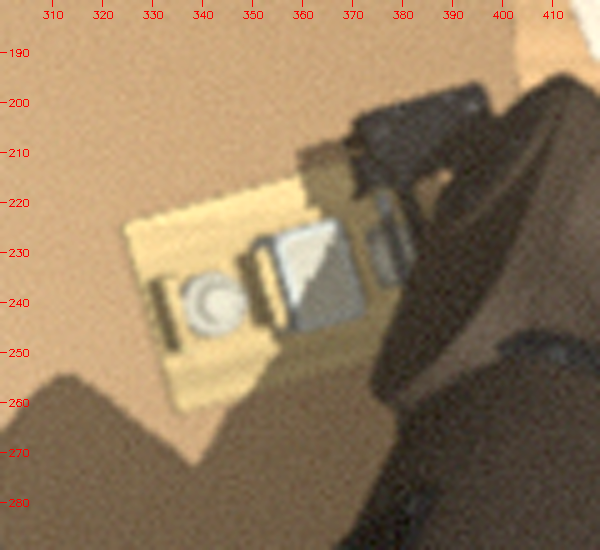

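Run:
```python
from h import *
p=np.array([504.2,-316.3,175.4]);y=np.radians(103.4-90);u=np.array([np.cos(y),np.sin(y),0]);v=np.array([-u[1],u[0],0])
for n in("scene","top"):
    c=load(f"cam_{n}1.npz");print(n,proj(c,[p+47.5*u-10*v,p+47.5*u+10*v,p+59.5*u-10*v,p+59.5*u+10*v]).round(1).tolist())
```

```text
scene [[105.5, 183.8], [113.1, 181.2], [106.3, 187.0], [114.0, 184.3]]
top [[376.5, 218.0], [370.0, 219.8], [375.3, 214.0], [368.8, 215.7]]
```

Request:
play_rows:
  moves:
    - [0.009,0.009,0.023,-0.005,-0.006,0.021,100]
    - [0,0,0.023,0,0,0,100]
    - [0,0,0.023,0,0,0,100]
    - [0,0,0,0,0,0,100]
    - [0,0,0,0,0,0,100]

```text
t: 3.7
eef_pos: [512.8, -298.9, 123.5]
tcp_rot: [3.137, 0.005, 1.795]
ft_force: [-0.1, 0.2, -0.2]
opening: 0.998
```

```bash
python3 go.py 510.3 -305.3 43 102.2
```

```text
from [ 512.8 -298.9  123.5] yaw 102.9 tool shift m [-0.0053 -0.0043  0.0805] turn [0.005 0.005 0.012] len mm 80.8
J [-0.64  0.57  1.75  0.    0.82 -0.86] F [-0.1  0.2 -0.2] M [-0.05 -0.02  0.01] op 0.9982940463513655 t 3.7
```

Request:
play_rows:
  moves:
    - [-0.005,-0.004,0,0.005,0.005,0.012,100]
    - [0,0,0.01,0,0,0,100]
    - [0,0,0,0,0,0,100]
    - [0,0,0,0,0,0,100]

```text
t: 4.1
eef_pos: [510.9, -305.2, 116.5]
tcp_rot: [3.139, 0.004, 1.784]
ft_force: [-0.6, -0.4, 0.8]
opening: 0.996
```

```bash
python3 go.py 510.3 -305.3 43 102.2
```

```text
from [ 510.9 -305.2  116.5] yaw 102.2 tool shift m [ 0.0003 -0.0008  0.0735] turn [0.003 0.004 0.   ] len mm 73.5
J [-0.65  0.58  1.75 -0.    0.81 -0.86] F [-0.6 -0.4  0.8] M [-0.1   0.07 -0.  ] op 0.9959488982269236 t 4.1
```

Request:
play_rows:
  moves:
    - [0,-0.001,0.015,0.003,0.004,0,100]
    - [0,0,0.015,0,0,0,100]
    - [0,0,0.015,0,0,0,100]
    - [0,0,0.015,0,0,0,100]
    - [0,0,0.013,0,0,0,100]
    - [0,0,0,0,0,0,100]

```text
t: 4.7
eef_pos: [509.2, -305.5, 37.4]
tcp_rot: [-3.14, -0.001, 1.784]
ft_force: [0.2, 0.1, -0.2]
opening: 0.997
```

```bash
python3 go.py 510.3 -305.3 43 102.2
```

```text
from [ 509.2 -305.5   37.4] yaw 102.2 tool shift m [ 0.      0.0011 -0.0056] turn [-0.001 -0.001 -0.   ] len mm 5.7
J [-0.65  0.69  1.79  0.    0.65 -0.86] F [ 0.2  0.1 -0.2] M [-0.07  0.04  0.02] op 0.9970487856051047 t 4.7
```

Height is fine; centre and close.

Request:
play_rows:
  moves:
    - [0,0.001,-0.004,0,0,0,100]
    - [0,0,0,0,0,0,60]
    - [0,0,0,0,0,0,40]
    - [0,0,0,0,0,0,40]
    - [0,0,0,0,0,0,40]
    - [0,0,0,0,0,0,40]

```text
t: 5.3
eef_pos: [510.9, -305.8, 43.4]
tcp_rot: [3.141, 0.0, 1.784]
ft_force: [0.9, 0.3, -2.9]
opening: 0.671
```

```bash
python3 go.py 510.3 -305.3 43 102.2
```

```text
from [ 510.9 -305.8   43.4] yaw 102.2 tool shift m [ 0.0006 -0.0005  0.0004] turn [0. 0. 0.] len mm 0.9
J [-0.65  0.69  1.79  0.    0.67 -0.86] F [ 0.9  0.3 -2.9] M [-0.02  0.1   0.02] op 0.6705783657991279 t 5.3
```

Request:
play_rows:
  moves:
    - [0,0,-0.01,0,0,0,40]
    - [0,0,-0.015,0,0,0,40]
    - [0,0,-0.015,0,0,0,40]
    - [0,0,-0.015,0,0,0,40]
    - [0,0,-0.015,0,0,0,40]
    - [0,0,-0.015,0,0,0,40]
    - [0,0,-0.01,0,0,0,40]
    - [0,0,0,0,0,0,40]

```text
t: 6.1
eef_pos: [509.8, -304.9, 144.5]
tcp_rot: [-3.14, -0.002, 1.784]
ft_force: [-0.7, 0.2, -4.0]
opening: 0.671
```

```bash
python3 go.py 510 -100 140 91.8
python3 - <<'E'
from cell import *
from h import *
for n,b in(("top",(300,180,420,290)),("scene",(70,100,190,250))):
    c=read_camera(n);crop(c,*b,4,f"pics/{n}2.png")
E
```

```text
from [ 509.8 -304.9  144.5] yaw 102.2 tool shift m [0.2002 0.0436 0.0048] turn [-0.002 -0.002  0.182] len mm 204.9
J [-0.65  0.54  1.72  0.    0.88 -0.86] F [-0.7  0.2 -4. ] M [-0.06 -0.02 -0.02] op 0.6709408051819135 t 6.1
```

View pics/scene2.png

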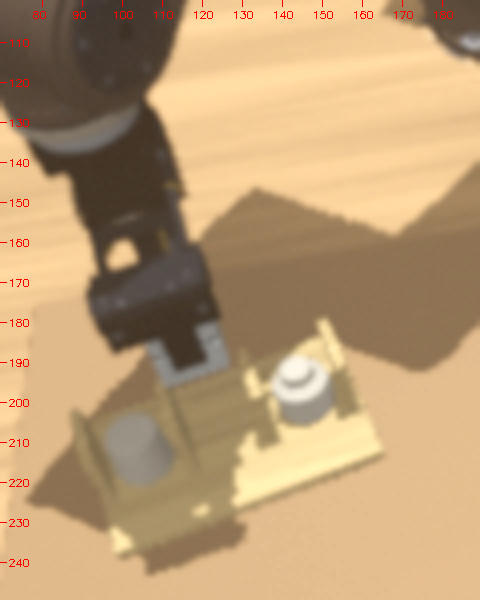

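Request:
play_rows:
  moves:
    - [0.025,0.005,0,0,0,0.045,40]
    - [0.033,0.006,0,0,0,0.045,40]
    - [0.033,0.006,0,0,0,0.045,40]
    - [0.033,0.005,0,0,0,0.045,40]
    - [0.033,0.003,0,0,0,0,40]
    - [0.025,0.002,0,0,0,0,40]
    - [0.01,0,0,0,0,0,40]
    - [0,0,0,0,0,0,40]

```text
t: 7.0
eef_pos: [514.5, -103.9, 137.0]
tcp_rot: [-3.129, -0.007, 1.594]
ft_force: [-0.3, -0.5, -3.2]
opening: 0.672
```

```bash
python3 go.py 510 -100 140 91.8 510 -100 33 91.8
```

```text
from [ 514.5 -103.9  137. ] yaw 91.3 tool shift m [ 0.004  -0.0044 -0.0029] turn [-0.013 -0.007 -0.008] len mm 6.6
from [ 510. -100.  140.] yaw 91.3 tool shift m [ 0.    -0.     0.107] turn [0. 0. 0.] len mm 107.0
J [-0.33  0.47  1.89  0.    0.79 -0.35] F [-0.3 -0.5 -3.2] M [-0.12  0.07  0.01] op 0.671927407829163 t 7.0
```

Request:
play_rows:
  moves:
    - [0,0,0.01,-0.013,-0.007,-0.008,40]
    - [0,0,0.015,0,0,0,40]
    - [0,0,0.018,0,0,0,40]
    - [0,0,0.018,0,0,0,40]
    - [0,0,0.018,0,0,0,40]
    - [0,0,0.009,0,0,0,40]
    - [0,0,0,0,0,0,40]
    - [0,0,0,0,0,0,40]

```text
t: 7.8
eef_pos: [515.1, -111.5, 44.5]
tcp_rot: [3.141, 0.001, 1.598]
ft_force: [0.7, -0.6, -2.6]
opening: 0.673
```

```bash
python3 go.py 514 -104 33 91.8
```

```text
from [ 515.1 -111.5   44.5] yaw 91.6 tool shift m [ 0.0076 -0.0009  0.0115] turn [ 0.001  0.001 -0.004] len mm 13.8
J [-0.34  0.62  1.96 -0.    0.56 -0.36] F [ 0.7 -0.6 -2.6] M [-0.07 -0.02 -0.03] op 0.6726564488548165 t 7.8
```

Request:
play_rows:
  moves:
    - [0,0,0.005,0,0,-0.004,40]
    - [0,0,0.003,0,0,0,40]
    - [0,0,0.002,0,0,0,40]
    - [0,0,0,0,0,0,40]

```text
t: 8.2
eef_pos: [516.0, -112.2, 35.6]
tcp_rot: [3.138, 0.002, 1.602]
ft_force: [0.4, -0.1, -3.5]
opening: 0.669
```

```bash
python3 go.py 514 -104 33 91.8
```

```text
from [ 516.  -112.2   35.6] yaw 91.8 tool shift m [ 0.0083 -0.0018  0.0026] turn [0.004 0.002 0.   ] len mm 8.9
J [-0.34  0.64  1.97 -0.    0.53 -0.37] F [ 0.4 -0.1 -3.5] M [-0.03  0.04  0.03] op 0.6685937984004795 t 8.2
```

Request:
play_rows:
  moves:
    - [0,0,0.002,0,0,0,40]
    - [0,0,0.001,0,0,0,40]
    - [0,0,0.001,0,0,0,40]

```text
t: 8.5
eef_pos: [516.3, -112.2, 31.8]
tcp_rot: [3.137, 0.003, 1.603]
ft_force: [-0.2, 1.0, -2.9]
opening: 0.67
```

```bash
python3 go.py 514 -104 33 91.8
```

```text
from [ 516.3 -112.2   31.8] yaw 91.8 tool shift m [ 0.0082 -0.002  -0.0012] turn [0.005 0.003 0.   ] len mm 8.6
J [-0.34  0.64  1.97 -0.    0.52 -0.37] F [-0.2  1.  -2.9] M [-0.08  0.06 -0.  ] op 0.6698822498832628 t 8.5
```

Request:
play_rows:
  moves:
    - [0,0,0.001,0,0,0,40]
    - [0,0,0.001,0,0,0,40]

```text
t: 8.7
eef_pos: [516.3, -112.2, 31.4]
tcp_rot: [3.137, 0.003, 1.603]
ft_force: [-3.4, 0.6, 19.7]
opening: 0.67
```

```bash
python3 go.py 514 -104 33 91.8
```

```text
from [ 516.3 -112.2   31.4] yaw 91.8 tool shift m [ 0.0082 -0.0021 -0.0016] turn [0.005 0.003 0.001] len mm 8.6
J [-0.34  0.64  1.97 -0.    0.52 -0.37] F [-3.4  0.6 19.7] M [0.35 1.49 0.01] op 0.6704348340855883 t 8.7
```

Request:
play_rows:
  moves:
    - [0,0,-0.001,0,0,0,100]
    - [0,0,0,0,0,0,100]
    - [0,0,0,0,0,0,100]
    - [0,0,-0.02,0,0,0,100]
    - [0,0,-0.025,0,0,0,100]
    - [0,0,-0.025,0,0,0,100]
    - [0,0,-0.025,0,0,0,100]
    - [0,0,0,0,0,0,100]

```text
t: 9.5
eef_pos: [516.1, -112.0, 130.5]
tcp_rot: [3.137, 0.003, 1.603]
ft_force: [-0.1, -0.5, -0.2]
opening: 0.996
```

```bash
python3 go.py 516.3 -112.2 110 181.8
python3 - <<'E'
from cell import *
from h import *
for n,b in(("top",(250,170,350,270)),("scene",(130,120,260,250))):
    c=read_camera(n);np.savez(f"cam_{n}3.npz",**c);crop(c,*b,5,f"pics/{n}3.png")
E
```

```text
from [ 516.1 -112.   130.5] yaw 91.8 tool shift m [-0.0002  0.      0.0205] turn [ 0.002  0.006 -1.57 ] len mm 20.5
J [-0.34  0.48  1.9  -0.    0.75 -0.37] F [-0.1 -0.5 -0.2] M [-0.09  0.06 -0.02] op 0.9956644860690497 t 9.5
```

View pics/scene3.png

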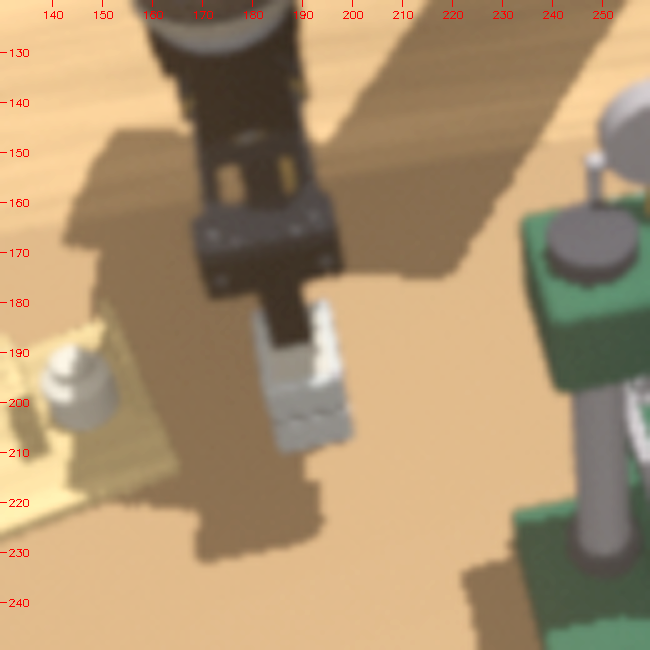

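Request:
play_rows:
  moves:
    - [0,0,0,0.002,0.006,-0.14,100]
    - [0,0,0,0,0,-0.143,100]
    - [0,0,0,0,0,-0.143,100]
    - [0,0,0,0,0,-0.143,100]
    - [0,0,0,0,0,-0.143,100]
    - [0,0,0,0,0,-0.143,100]
    - [0,0,0,0,0,-0.143,100]
    - [0,0,0,0,0,-0.143,100]

```text
t: 10.4
eef_pos: [511.1, -110.4, 117.0]
tcp_rot: [3.138, -0.019, 2.786]
ft_force: [-0.4, 0.4, -0.2]
opening: 0.999
```

Request:
play_rows:
  moves:
    - [0,0,0,0,0,-0.143,100]
    - [0,0,0,0,0,-0.143,100]
    - [0,0,0,0,0,-0.1,100]
    - [0,0,0,0,0,0,100]

```text
t: 10.8
eef_pos: [509.0, -109.8, 111.2]
tcp_rot: [3.128, -0.024, -3.091]
ft_force: [-0.4, 0.3, 0.1]
opening: 0.998
```

```bash
python3 go.py 516.3 -112.2 110 181.8
```

```text
from [ 509.  -109.8  111.2] yaw -177.1 tool shift m [-0.0072 -0.0028  0.001 ] turn [ 0.014 -0.024  0.019] len mm 7.8
J [-0.34  0.51  1.92  0.01  0.74 -1.97] F [-0.4  0.3  0.1] M [ 0.06  0.01 -0.02] op 0.998045586840638 t 10.8
```

Request:
play_rows:
  moves:
    - [-0.007,-0.003,0,0.014,-0.024,0.019,100]
    - [0,0,0,0,0,0,100]
    - [0,0,0,0,0,0,100]

```text
t: 11.1
eef_pos: [516.1, -112.4, 109.0]
tcp_rot: [-3.141, -0.001, -3.119]
ft_force: [0.5, -0.0, 0.6]
opening: 1.001
```

```bash
python3 go.py 516.3 -112.2 33 181.8
```

```text
from [ 516.1 -112.4  109. ] yaw -178.7 tool shift m [-0.0002  0.0003  0.076 ] turn [-0.    -0.001 -0.009] len mm 76.0
J [-0.34  0.52  1.92 -0.    0.71 -1.93] F [ 0.5 -0.   0.6] M [ 0.02  0.05 -0.04] op 1.001303610248897 t 11.1
```

Request:
play_rows:
  moves:
    - [0,0,0.015,0,0,-0.009,100]
    - [0,0,0.015,0,0,0,100]
    - [0,0,0.015,0,0,0,100]
    - [0,0,0.015,0,0,0,100]
    - [0,0,0.008,0,0,0,100]
    - [0,0,0,0,0,0,100]

```text
t: 11.7
eef_pos: [516.8, -112.6, 39.1]
tcp_rot: [-3.14, 0.001, -3.117]
ft_force: [-0.4, 0.1, 0.3]
opening: 1.002
```

```bash
python3 go.py 516.3 -112.2 33 181.8
```

```text
from [ 516.8 -112.6   39.1] yaw -178.6 tool shift m [0.0005 0.0004 0.0061] turn [-0.001  0.001 -0.007] len mm 6.2
J [-0.34  0.63  1.96 -0.    0.55 -1.93] F [-0.4  0.1  0.3] M [ 0.04 -0.01 -0.01] op 1.0019409030853568 t 11.7
```

Request:
play_rows:
  moves:
    - [0,0,0.003,0,0,-0.007,100]
    - [0,0,0,0,0,0,60]
    - [0,0,0,0,0,0,25]
    - [0,0,0,0,0,0,25]
    - [0,0,0,0,0,0,25]
    - [0,0,0,0,0,0,25]
    - [0,0,0,0,0,0,25]

```text
t: 12.4
eef_pos: [517.7, -112.9, 38.2]
tcp_rot: [-3.139, 0.004, -3.11]
ft_force: [0.5, 0.4, -0.3]
opening: 0.553
```

```bash
python3 go.py 516.3 -112.2 33 181.8
```

```text
from [ 517.7 -112.9   38.2] yaw -178.2 tool shift m [0.0014 0.0008 0.0052] turn [-0.002  0.004  0.   ] len mm 5.5
J [-0.34  0.63  1.96 -0.    0.54 -1.94] F [ 0.5  0.4 -0.3] M [-0.01  0.    0.01] op 0.5526778826405015 t 12.4
```

Request:
play_rows:
  moves:
    - [0,0,0,0,0,0,25]
    - [0,0,0,0,0,0,25]
    - [0,0,0,0,0,0,25]

```text
t: 12.7
eef_pos: [517.7, -112.9, 38.3]
tcp_rot: [-3.139, 0.004, -3.11]
ft_force: [-0.6, 0.6, 0.1]
opening: 0.482
```

```bash
python3 go.py 516.3 -112.2 33 181.8
```

```text
from [ 517.7 -112.9   38.3] yaw -178.2 tool shift m [0.0014 0.0008 0.0053] turn [-0.002  0.004  0.   ] len mm 5.5
J [-0.34  0.63  1.96 -0.    0.54 -1.94] F [-0.6  0.6  0.1] M [ 0.09  0.   -0.01] op 0.48227190307164575 t 12.7
```

Request:
play_rows:
  moves:
    - [0,0,-0.015,0,0,0,25]
    - [0,0,-0.025,0,0,0,25]
    - [0,0,-0.025,0,0,0,25]
    - [0,0,-0.025,0,0,0,25]
    - [0,0,-0.025,0,0,0,25]
    - [0,0,-0.025,0,0,0,25]
    - [0,0,-0.015,0,0,0,25]
    - [0,0,0,0,0,0,25]

```text
t: 13.5
eef_pos: [514.9, -111.9, 196.0]
tcp_rot: [3.141, -0.004, -3.11]
ft_force: [-0.0, -0.1, -3.1]
opening: 0.481
```

```bash
python3 go.py 544.9 116 190 181.8
```

```text
from [ 514.9 -111.9  196. ] yaw -178.2 tool shift m [-0.0372  0.2269  0.006 ] turn [ 0.001 -0.004 -0.   ] len mm 230.0
J [-0.34  0.39  1.83 -0.    0.92 -1.94] F [-0.  -0.1 -3.1] M [ 0.01 -0.02 -0.05] op 0.48083371706576833 t 13.5
```

Request:
play_rows:
  moves:
    - [-0.006,0.025,0,0,0,0,25]
    - [-0.006,0.038,0,0,0,0,25]
    - [-0.006,0.038,0,0,0,0,25]
    - [-0.006,0.038,0,0,0,0,25]
    - [-0.006,0.038,0,0,0,0,25]
    - [-0.006,0.03,0,0,0,0,25]
    - [0,0.015,0,0,0,0,25]
    - [0,0,0,0,0,0,25]

```text
t: 14.3
eef_pos: [541.6, 118.8, 186.0]
tcp_rot: [3.141, -0.016, -3.113]
ft_force: [0.2, -0.0, -4.0]
opening: 0.483
```

```bash
python3 go.py 544.9 116 190 181.8
```

```text
from [541.6 118.8 186. ] yaw -178.4 tool shift m [-0.0031 -0.0029 -0.0041] turn [ 0.001 -0.016 -0.003] len mm 5.9
J [ 0.1   0.45  1.77  0.    0.94 -1.5 ] F [ 0.2 -0.  -4. ] M [-0.05 -0.01  0.01] op 0.48301658871703074 t 14.3
```

Request:
play_rows:
  moves:
    - [-0.003,-0.003,0,0,-0.016,-0.003,25]
    - [0,0,0,0,0,0,25]
    - [0,0,0.01,0,0,0,25]
    - [0,0,0.01,0,0,0,25]
    - [0,0,0,0,0,0,25]
    - [0,0,0,0,0,0,25]

```text
t: 14.9
eef_pos: [544.0, 112.3, 161.4]
tcp_rot: [3.142, -0.003, -3.113]
ft_force: [0.7, 0.5, -1.9]
opening: 0.483
```

```bash
python3 go.py 544.9 116 164 181.8
python3 - <<'E'
from cell import *
from h import *
np.set_printoptions(precision=1,suppress=True)
c=read_camera("top");np.savez("cam_top4.npz",**c);crop(c,180,170,280,270,6,"pics/top4.png")
c=read_camera("scene");np.savez("cam_scene4.npz",**c);crop(c,220,90,380,250,4,"pics/scene4.png")
E
```

```text
from [544.  112.3 161.4] yaw -178.4 tool shift m [-0.001   0.0037 -0.0026] turn [ 0.    -0.003 -0.003] len mm 4.6
J [ 0.08  0.47  1.8   0.    0.87 -1.52] F [ 0.7  0.5 -1.9] M [ 0.1  -0.02  0.01] op 0.48300431197193233 t 14.9
```

View pics/top4.png

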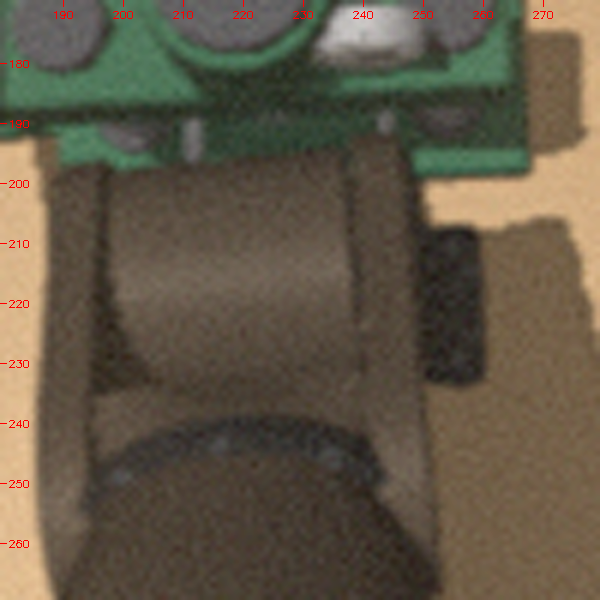

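View pics/scene4.png

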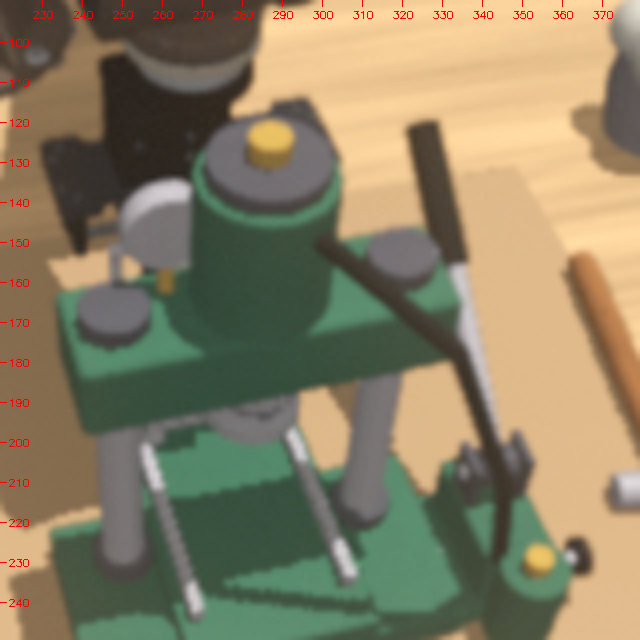

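Request:
play_rows:
  moves:
    - [-0.001,0.004,0,0,-0.003,-0.003,25]
    - [0,0,0,0,0,0,25]
    - [0,0,0,0,0,0,25]

```text
t: 15.3
eef_pos: [545.3, 117.0, 162.3]
tcp_rot: [3.141, 0.002, -3.109]
ft_force: [0.5, -0.2, -2.8]
opening: 0.485
```

```bash
python3 go.py 544.9 116 125 181.8
```

```text
from [545.3 117.  162.3] yaw -178.2 tool shift m [ 0.0005 -0.001   0.0373] turn [0.    0.002 0.001] len mm 37.4
J [ 0.09  0.47  1.8   0.    0.87 -1.51] F [ 0.5 -0.2 -2.8] M [-0.01 -0.01 -0.03] op 0.48505366072965295 t 15.3
```

Request:
play_rows:
  moves:
    - [0,-0.001,0.007,0,0.002,0,25]
    - [0,0,0.007,0,0,0,25]
    - [0,0,0.007,0,0,0,25]
    - [0,0,0,0,0,0,25]

```text
t: 15.7
eef_pos: [545.2, 116.0, 139.5]
tcp_rot: [3.141, 0.0, -3.109]
ft_force: [0.1, -0.6, -3.1]
opening: 0.481
```

```bash
python3 go.py 544.9 116 125 181.8
```

```text
from [545.2 116.  139.5] yaw -178.1 tool shift m [0.0003 0.     0.0145] turn [0.    0.    0.001] len mm 14.5
J [ 0.09  0.5   1.82  0.    0.82 -1.51] F [ 0.1 -0.6 -3.1] M [ 0.05 -0.05 -0.01] op 0.48090275880455086 t 15.7
```

Request:
play_rows:
  moves:
    - [0,0,0.008,0,0,0,25]
    - [0,0,0.008,0,0,0,25]
    - [0,0,0.008,0,0,0,25]
    - [0,0,0.006,0,0,0,25]
    - [0,0,0,0,0,0,25]

```text
t: 16.2
eef_pos: [545.1, 115.9, 106.2]
tcp_rot: [3.141, -0.001, -3.109]
ft_force: [-0.0, -0.5, -2.8]
opening: 0.478
```

```bash
python3 go.py 544.9 116 97 181.8
```

```text
from [545.1 115.9 106.2] yaw -178.1 tool shift m [0.0002 0.0001 0.0092] turn [ 0.    -0.001  0.001] len mm 9.2
J [ 0.09  0.55  1.85  0.    0.74 -1.51] F [-0.  -0.5 -2.8] M [ 0.01  0.01 -0.06] op 0.4776730713238904 t 16.2
```

Request:
play_rows:
  moves:
    - [0,0,0.005,0,0,0,25]
    - [0,0,0.002,0,0,0,25]
    - [0,0,0,0,0,0,25]

```text
t: 16.5
eef_pos: [545.3, 115.9, 98.6]
tcp_rot: [3.141, -0.001, -3.109]
ft_force: [0.1, 0.4, -3.1]
opening: 0.482
```

Request:
play_rows:
  moves:
    - [0,0,0.001,0,0,0,25]
    - [0,0,0.001,0,0,0,25]

```text
t: 16.7
eef_pos: [545.5, 116.0, 96.9]
tcp_rot: [3.141, 0.0, -3.109]
ft_force: [0.4, -0.3, -3.2]
opening: 0.483
```

Request:
play_rows:
  moves:
    - [0,0,0.001,0,0,0,25]

```text
t: 16.8
eef_pos: [545.7, 116.0, 96.3]
tcp_rot: [3.141, 0.001, -3.109]
ft_force: [-2.7, 0.2, 10.2]
opening: 0.481
```

Request:
play_rows:
  moves:
    - [0,0,0,0,0,0,85]
    - [0,0,0,0,0,0,85]
    - [0,0,0,0,0,0,85]
    - [0,0,0,0,0,0,85]
    - [0,0,-0.02,0,0,0,85]
    - [0,0,-0.03,0,0,0,85]
    - [0,0,-0.03,0,0,0,85]
    - [0,0,0,0,0,0,85]

```text
t: 17.6
eef_pos: [546.0, 116.0, 179.3]
tcp_rot: [3.141, 0.001, -3.109]
ft_force: [0.4, 0.0, -1.4]
opening: 0.851
```

```bash
python3 go.py 419 112 190 181.8 419 112 92 181.8
```

```text
from [546.  116.  179.3] yaw -178.1 tool shift m [ 1.27e-01  1.00e-04 -1.09e-02] turn [0.    0.001 0.001] len mm 127.5
from [419. 112. 190.] yaw -178.1 tool shift m [ 0.    -0.     0.098] turn [0. 0. 0.] len mm 98.0
J [ 0.09  0.45  1.78  0.    0.91 -1.51] F [ 0.4  0.  -1.4] M [ 0.03  0.01 -0.01] op 0.8508166998677174 t 17.6
```

Request:
play_rows:
  moves:
    - [0.025,0,-0.01,0,0,0,0]
    - [0.03,0,0,0,0,0,0]
    - [0.03,0,0,0,0,0,0]
    - [0.025,0,0,0,0,0,0]
    - [0.017,0,0,0,0,0,0]
    - [0,0,0,0,0,0,0]
    - [0,0,0,0,0,0,0]

```text
t: 18.3
eef_pos: [414.1, 111.5, 187.3]
tcp_rot: [3.141, 0.001, -3.11]
ft_force: [0.1, -0.2, -0.0]
opening: 0.32
```

```bash
python3 go.py 419 112.5 91 181.8
python3 - <<'E'
from cell import *
from h import *
c=read_camera("top");np.savez("cam_top5.npz",**c);crop(c,180,170,280,270,6,"pics/top5.png")
E
```

```text
from [414.1 111.5 187.3] yaw -178.2 tool shift m [-0.0047  0.0008  0.0963] turn [0.    0.001 0.001] len mm 96.4
J [ 0.11  0.27  2.07  0.    0.8  -1.49] F [ 0.1 -0.2 -0. ] M [ 0.03 -0.04 -0.04] op 0.32022284094533804 t 18.3
```

View pics/top5.png

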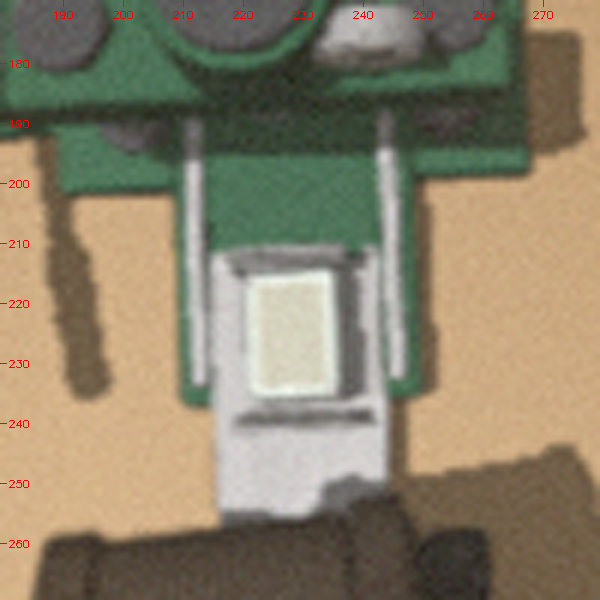

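Request:
play_rows:
  moves:
    - [-0.003,0.001,0.015,0,0,0,0]
    - [0,0,0.02,0,0,0,0]
    - [0,0,0.02,0,0,0,0]
    - [0,0,0.02,0,0,0,0]
    - [0,0,0.012,0,0,0,0]
    - [0,0,0,0,0,0,0]

```text
t: 18.95
eef_pos: [424.1, 112.8, 96.0]
tcp_rot: [3.141, 0.005, -3.111]
ft_force: [0.5, 0.7, 0.5]
opening: 0.006
```

```bash
python3 go.py 559 117 91 181.8
```

```text
from [424.1 112.8  96. ] yaw -178.2 tool shift m [-0.135   0.      0.0057] turn [ 0.001  0.005 -0.   ] len mm 135.1
J [ 0.11  0.45  2.14  0.    0.55 -1.49] F [0.5 0.7 0.5] M [ 0.05  0.02 -0.  ] op 0.006025302368460549 t 18.95
```

Request:
play_rows:
  moves:
    - [-0.005,0,0.003,0,0.005,0,0]
    - [-0.007,0,0,0,0,0,0]
    - [-0.01,0,0,0,0,0,0]
    - [-0.01,0,0,0,0,0,0]
    - [-0.01,0,0,0,0,0,0]

```text
t: 19.45
eef_pos: [468.4, 114.1, 93.2]
tcp_rot: [3.141, -0.004, -3.11]
ft_force: [-3.0, -0.3, -2.0]
opening: 0.006
```

```bash
python3 go.py 559 117 91 181.8
```

```text
from [468.4 114.1  93.2] yaw -178.2 tool shift m [-0.0906  0.0001  0.0018] turn [ 0.    -0.004 -0.   ] len mm 90.6
J [ 0.1   0.5   2.04  0.    0.61 -1.5 ] F [-3.  -0.3 -2. ] M [0.02 0.6  0.03] op 0.005564628322256696 t 19.45
```

Request:
play_rows:
  moves:
    - [-0.01,0,0,0,-0.004,0,0]
    - [-0.01,0,0,0,0,0,0]
    - [-0.01,0,0,0,0,0,0]
    - [-0.01,0,0,0,0,0,0]
    - [-0.01,0,0,0,0,0,0]
    - [-0.01,0,0,0,0,0,0]
    - [-0.005,0,0,0,0,0,0]

```text
t: 20.15
eef_pos: [540.5, 116.3, 93.5]
tcp_rot: [3.141, 0.001, -3.111]
ft_force: [-2.9, -0.8, -1.5]
opening: 0.001
```

```bash
python3 go.py 559 117 91 181.8
```

```text
from [540.5 116.3  93.5] yaw -178.2 tool shift m [-0.0185  0.0002  0.0025] turn [ 0.     0.001 -0.   ] len mm 18.7
J [ 0.09  0.57  1.87  0.    0.71 -1.51] F [-2.9 -0.8 -1.5] M [-0.02  0.48 -0.03] op 0.0011002858150999245 t 20.15
```

Request:
play_rows:
  moves:
    - [-0.004,0,0,0,0,0,0]
    - [-0.003,0,0,0,0,0,0]
    - [-0.003,0,0,0,0,0,0]

```text
t: 20.45
eef_pos: [551.6, 116.6, 93.5]
tcp_rot: [3.141, 0.001, -3.111]
ft_force: [-2.5, -0.2, -1.6]
opening: 0.002
```

Request:
play_rows:
  moves:
    - [-0.002,0,0,0,0,0,0]
    - [-0.002,0,0,0,0,0,0]

```text
t: 20.65
eef_pos: [555.8, 116.7, 93.5]
tcp_rot: [3.141, 0.001, -3.111]
ft_force: [-3.2, -0.9, -1.8]
opening: 0.006
```

Request:
play_rows:
  moves:
    - [-0.001,0,0,0,0,0,0]
    - [-0.001,0,0,0,0,0,0]

```text
t: 20.85
eef_pos: [557.9, 116.8, 93.6]
tcp_rot: [3.141, 0.001, -3.111]
ft_force: [-3.9, -0.2, -0.6]
opening: 0.005
```

Request:
play_rows:
  moves:
    - [-0.001,0,0,0,0,0,0]

```text
t: 20.95
eef_pos: [558.0, 116.8, 93.5]
tcp_rot: [3.141, -0.001, -3.111]
ft_force: [-10.5, -0.0, 3.7]
opening: 0.008
```

Request:
play_rows:
  moves:
    - [-0.001,0,0,0,0,0,0]

```text
t: 21.05
eef_pos: [558.0, 116.8, 93.5]
tcp_rot: [3.142, -0.003, -3.11]
ft_force: [-8.1, -1.2, 3.5]
opening: 0.011
```

Request:
play_rows:
  moves:
    - [-0.003,0,0,0,0,0,0]
    - [0,0,0,0,0,0,0]

```text
t: 21.25
eef_pos: [557.7, 116.8, 93.7]
tcp_rot: [-3.141, -0.011, -3.11]
ft_force: [-0.5, 0.8, 0.7]
opening: 0.003
```

Request:
play_rows:
  moves:
    - [0.01,0,0,0,0,0,0]
    - [0.03,0,0,0,0,0,0]
    - [0.04,0,0,0,0,0,0]
    - [0.03,0,-0.02,0,0,0,0]
    - [0,0,-0.05,0,0,0,0]
    - [0,0,-0.05,0,0,0,0]
    - [0,0,-0.05,0,0,0,0]
    - [0,0,-0.01,0,0,0,0]

```text
t: 22.05
eef_pos: [443.0, 113.1, 279.1]
tcp_rot: [3.141, -0.002, -3.11]
ft_force: [-0.1, -0.8, -0.3]
opening: 0.004
```

```bash
python3 go.py 470 281 285 181.8 545 281 285 181.8
python3 - <<'E'
from cell import *
from h import *
c=read_camera("top");np.savez("cam_top6.npz",**c);crop(c,150,140,280,260,5,"pics/top6.png")
c=read_camera("scene");np.savez("cam_scene6.npz",**c);crop(c,225,100,375,250,4,"pics/scene6.png")
E
```

```text
from [443.  113.1 279.1] yaw -178.2 tool shift m [-0.0322  0.167  -0.0059] turn [ 0.    -0.002 -0.   ] len mm 170.1
from [470. 281. 285.] yaw -178.2 tool shift m [-0.075  -0.0024 -0.    ] turn [0. 0. 0.] len mm 75.0
J [ 0.11  0.19  1.88  0.    1.07 -1.5 ] F [-0.1 -0.8 -0.3] M [ 0.03 -0.   -0.01] op 0.004256801600778957 t 22.05
```

View pics/top6.png

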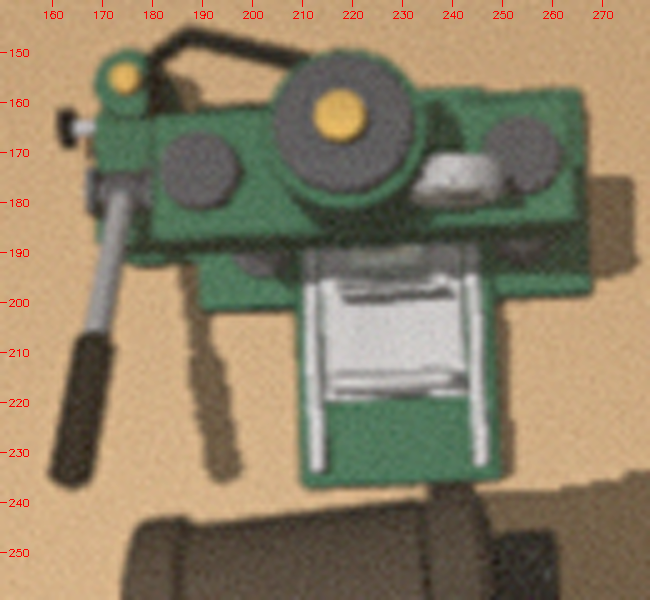

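View pics/scene6.png

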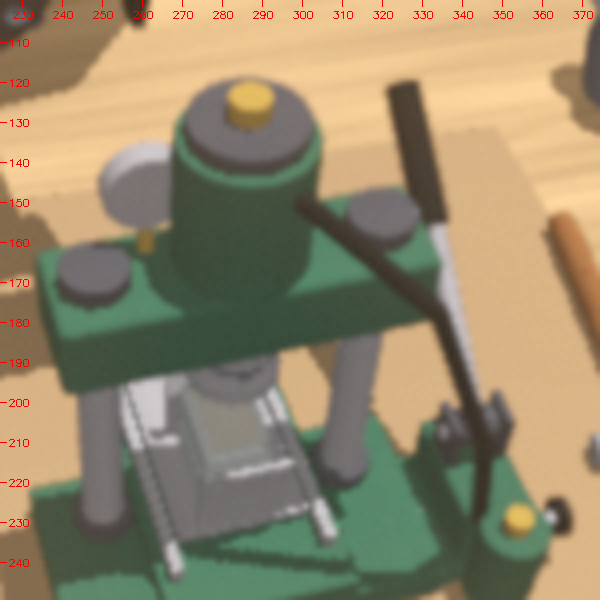

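Request:
play_rows:
  moves:
    - [-0.02,0.025,0,0,0,0,0]
    - [-0.025,0.035,0,0,0,0,0]
    - [-0.025,0.035,0,0,0,0,0]
    - [-0.025,0.035,0,0,0,0,0]
    - [-0.015,0.02,0,0,0,0,0]
    - [0,0,0,0,0,0,0]
    - [0,0,0,0,0,0,0]

```text
t: 22.85
eef_pos: [548.0, 270.9, 259.2]
tcp_rot: [-3.137, -0.02, -3.113]
ft_force: [-0.5, -0.5, -0.0]
opening: 0.004
```

```bash
python3 go.py 552.5 281.3 262 181.8
```

```text
from [548.  270.9 259.2] yaw -178.3 tool shift m [-0.0047  0.0103 -0.0029] turn [-0.004 -0.02  -0.003] len mm 11.7
J [ 0.35  0.45  1.54  0.    1.17 -1.25] F [-0.5 -0.5 -0. ] M [ 0.05 -0.02  0.04] op 0.004166736187792416 t 22.85
```

Request:
play_rows:
  moves:
    - [-0.005,0.01,0,-0.004,-0.02,-0.003,0]
    - [0,0,0,0,0,0,0]
    - [0,0,0,0,0,0,0]

```text
t: 23.15
eef_pos: [551.8, 279.8, 257.1]
tcp_rot: [-3.14, -0.001, -3.111]
ft_force: [-0.2, -0.4, -0.6]
opening: 0.006
```

```bash
python3 go.py 552.5 281.3 242 181.8
python3 - <<'E'
from cell import *
from h import *
c=read_camera("scene");crop(c,250,60,380,220,4,"pics/scene7.png")
E
```

```text
from [551.8 279.8 257.1] yaw -178.2 tool shift m [-0.0008  0.0015  0.0151] turn [-0.001 -0.001 -0.001] len mm 15.2
J [ 0.36  0.46  1.54 -0.    1.15 -1.24] F [-0.2 -0.4 -0.6] M [ 0.05 -0.02  0.02] op 0.0061058542954003335 t 23.15
```

View pics/scene7.png

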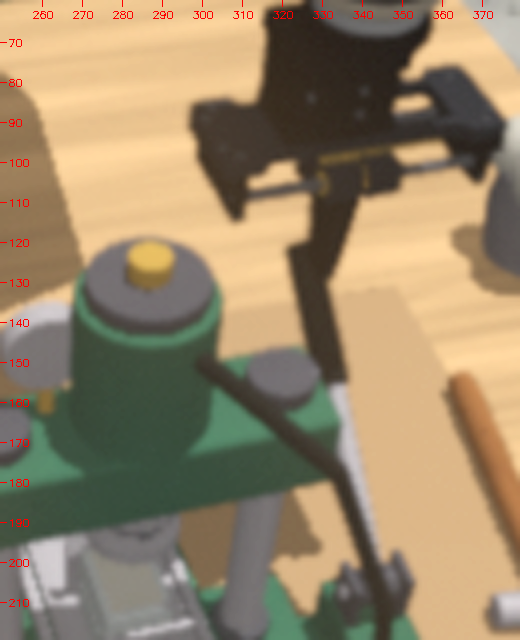

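Request:
play_rows:
  moves:
    - [0,0.001,0.012,0,0,0,0]
    - [0.003,0,0.008,0,0,0,0]
    - [0.006,0,0.012,0,0,0,0]
    - [0.006,0,0.012,0,0,0,0]

```text
t: 23.6
eef_pos: [537.7, 279.8, 214.0]
tcp_rot: [3.14, 0.007, -3.113]
ft_force: [-0.1, 0.4, 8.5]
opening: 0.003
```

```bash
python3 go.py 524.5 281.3 184 181.8
```

```text
from [537.7 279.8 214. ] yaw -178.3 tool shift m [0.0133 0.0019 0.0299] turn [ 0.001  0.007 -0.002] len mm 32.8
J [ 0.37  0.48  1.63 -0.    1.03 -1.23] F [-0.1  0.4  8.5] M [0.02 0.16 0.02] op 0.0032929379260275672 t 23.6
```

Request:
play_rows:
  moves:
    - [0.006,0.001,0.014,0.001,0.007,-0.002,0]
    - [0.005,0,0.014,0,0,0,0]
    - [0.004,0,0.014,0,0,0,0]
    - [0.003,0,0.014,0,0,0,0]
    - [0.002,0,0.014,0,0,0,0]
    - [0.001,0,0.012,0,0,0,0]
    - [0,0,0.01,0,0,0,0]

```text
t: 24.3
eef_pos: [511.5, 279.5, 120.7]
tcp_rot: [3.139, -0.001, -3.112]
ft_force: [-4.3, 1.7, 8.5]
opening: 0.002
```

```bash
python3 go.py 514 281.3 108 181.8
```

```text
from [511.5 279.5 120.7] yaw -178.3 tool shift m [-0.0026  0.0017  0.0127] turn [ 0.002 -0.001 -0.001] len mm 13.0
J [ 0.39  0.56  1.77  0.    0.81 -1.22] F [-4.3  1.7  8.5] M [ 0.36  0.86 -0.03] op 0.001910129136482698 t 24.3
```

Request:
play_rows:
  moves:
    - [-0.002,0.001,0.006,0.002,0,0,0]
    - [0,0,0,0,0,0,0]
    - [0,0,-0.02,0,0,0,0]
    - [-0.003,0,-0.025,0,0,0,0]
    - [-0.008,0,-0.025,0,0,0,0]
    - [-0.012,0,-0.025,0,0,0,0]
    - [-0.012,0,-0.02,0,0,0,0]
    - [-0.005,0,-0.018,0,0,0,0]

```text
t: 25.1
eef_pos: [554.1, 280.6, 248.7]
tcp_rot: [3.141, 0.003, -3.112]
ft_force: [-0.3, -0.2, 0.2]
opening: 0.004
```

```bash
python3 go.py 552.5 281.3 245 181.8
python3 - <<'E'
from cell import *
from h import *
c=read_camera("scene");np.savez("cam_scene8.npz",**c);crop(c,250,60,380,220,4,"pics/scene8.png");crop(c,255,180,315,240,10,"pics/scene8b.png")
c=load("cam_scene6.npz");crop(c,255,180,315,240,10,"pics/scene6b.png")
E
```

```text
from [554.1 280.6 248.7] yaw -178.3 tool shift m [0.0016 0.0007 0.0036] turn [ 0.     0.003 -0.002] len mm 4.0
J [ 0.36  0.47  1.55 -0.    1.13 -1.24] F [-0.3 -0.2  0.2] M [ 0.01  0.02 -0.04] op 0.004299417446242836 t 25.1
```

View pics/scene8.png

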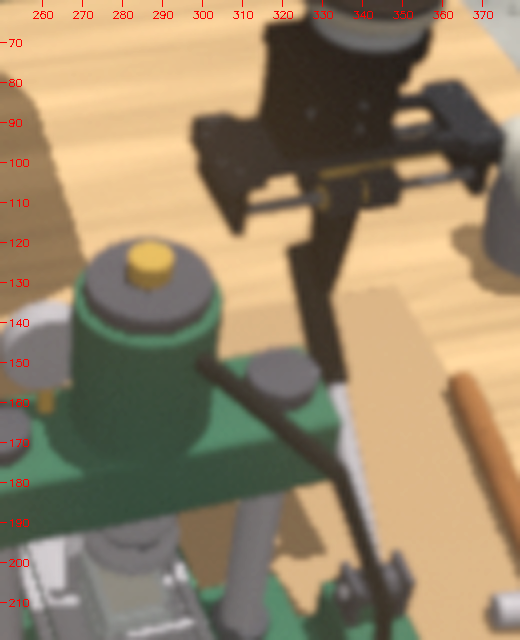

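View pics/scene8b.png

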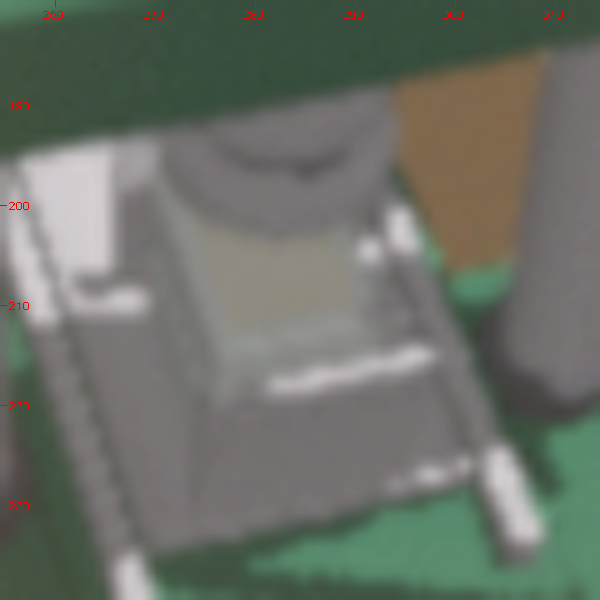

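View pics/scene6b.png

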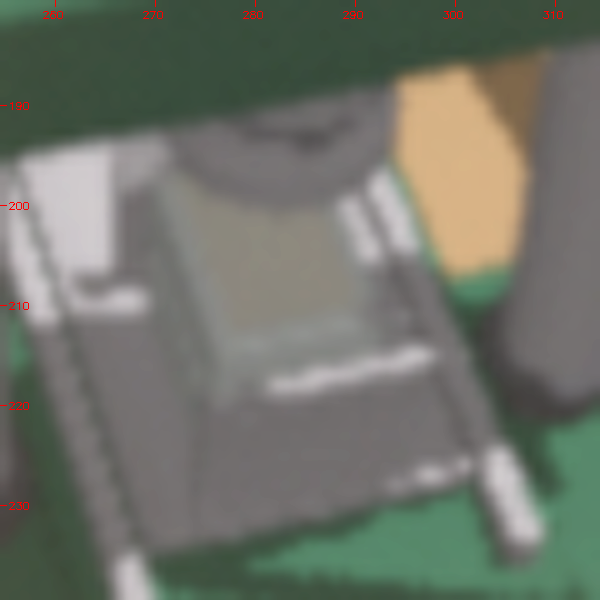

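Run:
```python
from h import *
c=load("cam_scene6.npz");a=np.linspace(-np.pi,np.pi,73)
for z in(118,130,140,150,160,166):
    P=proj(c,[(673.4+30*np.cos(t),120+30*np.sin(t),z) for t in a]);print(z,"lowest",P[P[:,1].argmax()].round(1))
```

```text
118 lowest [281.4 212.9]
130 lowest [281.6 210. ]
140 lowest [281.8 207.6]
150 lowest [281.9 205.1]
160 lowest [282.1 202.6]
166 lowest [282.3 201.1]
```

Request:
play_rows:
  moves:
    - [0.003,0,0.012,0,0.003,0,0]
    - [0.007,0,0.016,0,0,0,0]
    - [0.008,0,0.016,0,0,0,0]
    - [0.007,0,0.016,0,0,0,0]
    - [0.006,0,0.016,0,0,0,0]
    - [0.004,0,0.016,0,0,0,0]
    - [0.002,0,0.016,0,0,0,0]
    - [0.001,0,0.014,0,0,0,0]

```text
t: 25.95
eef_pos: [510.6, 279.4, 119.1]
tcp_rot: [3.138, 0.005, -3.113]
ft_force: [6.5, 0.2, 8.0]
opening: 0.004
```

Request:
play_rows:
  moves:
    - [-0.002,0.001,0.005,0.002,0.005,0,0]
    - [0,0,0,0,0,0,0]
    - [0,0,-0.02,0,0,0,0]
    - [-0.003,0,-0.025,0,0,0,0]
    - [-0.008,0,-0.025,0,0,0,0]
    - [-0.012,0,-0.025,0,0,0,0]
    - [-0.012,0,-0.02,0,0,0,0]
    - [-0.005,0,-0.018,0,0,0,0]

```text
t: 26.75
eef_pos: [545.6, 279.6, 234.4]
tcp_rot: [-3.138, -0.015, -3.112]
ft_force: [4.9, 0.4, 0.8]
opening: 0.005
```

```bash
python3 go.py 552.5 281.3 245 181.8
python3 - <<'E'
from cell import *
from h import *
c=read_camera("scene");np.savez("cam_scene9.npz",**c);crop(c,255,180,315,240,10,"pics/scene9b.png")
E
```

```text
from [545.6 279.6 234.4] yaw -178.3 tool shift m [-0.0068  0.0015 -0.0107] turn [-0.004 -0.015 -0.002] len mm 12.7
J [ 0.37  0.47  1.57  0.    1.11 -1.24] F [4.9 0.4 0.8] M [ 0.19 -0.73  0.04] op 0.0052934947543462965 t 26.75
```

View pics/scene9b.png

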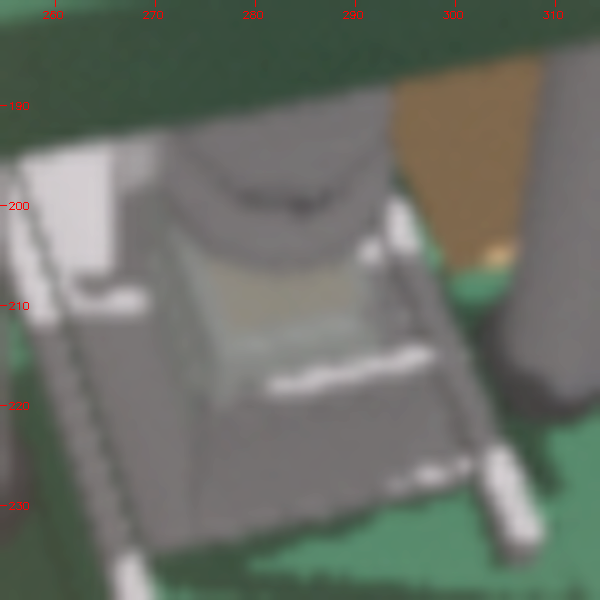

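Request:
play_rows:
  moves:
    - [-0.005,0.001,-0.014,-0.004,-0.015,-0.002,0]
    - [-0.002,0,-0.003,0,0,0,0]
    - [0,0,0,0,0,0,0]

```text
t: 27.1
eef_pos: [552.2, 280.6, 251.2]
tcp_rot: [3.141, -0.0, -3.11]
ft_force: [0.3, -0.1, 0.3]
opening: 0.008
```

Request:
play_rows:
  moves:
    - [0.003,0,0.012,0,0.003,0,0]
    - [0.007,0,0.016,0,0,0,0]
    - [0.008,0,0.016,0,0,0,0]
    - [0.006,0,0.016,0,0,0,0]
    - [0.005,0,0.016,0,0,0,0]
    - [0.003,0,0.016,0,0,0,0]
    - [0.001,0,0.016,0,0,0,0]
    - [0,0,0.012,0,0,0,0]

```text
t: 27.9
eef_pos: [510.0, 279.3, 122.0]
tcp_rot: [-3.142, -0.012, -3.11]
ft_force: [-1.0, 2.5, 7.3]
opening: 0.007
```

Request:
play_rows:
  moves:
    - [-0.003,0.001,0.007,0,-0.012,0,0]
    - [0,0,0,0,0,0,0]
    - [0,0,-0.02,0,0,0,0]
    - [-0.005,0,-0.025,0,0,0,0]
    - [-0.008,0,-0.025,0,0,0,0]
    - [-0.012,0,-0.025,0,0,0,0]
    - [-0.012,0,-0.025,0,0,0,0]
    - [-0.005,0,-0.023,0,0,0,0]

```text
t: 28.7
eef_pos: [550.4, 280.9, 247.9]
tcp_rot: [-3.136, -0.015, -3.108]
ft_force: [-0.5, 0.1, 0.8]
opening: 0.005
```

```bash
python3 go.py 552.5 281.3 250 181.8
python3 - <<'E'
from cell import *
from h import *
c=read_camera("scene");np.savez("cam_scene10.npz",**c);crop(c,255,180,315,240,10,"pics/scene10b.png")
E
```

```text
from [550.4 280.9 247.9] yaw -178.1 tool shift m [-0.0021  0.0003 -0.0022] turn [-0.006 -0.015  0.002] len mm 3.0
J [ 0.37  0.47  1.54 -0.    1.15 -1.24] F [-0.5  0.1  0.8] M [-0.    0.05  0.03] op 0.004953272750559372 t 28.7
```

View pics/scene10b.png

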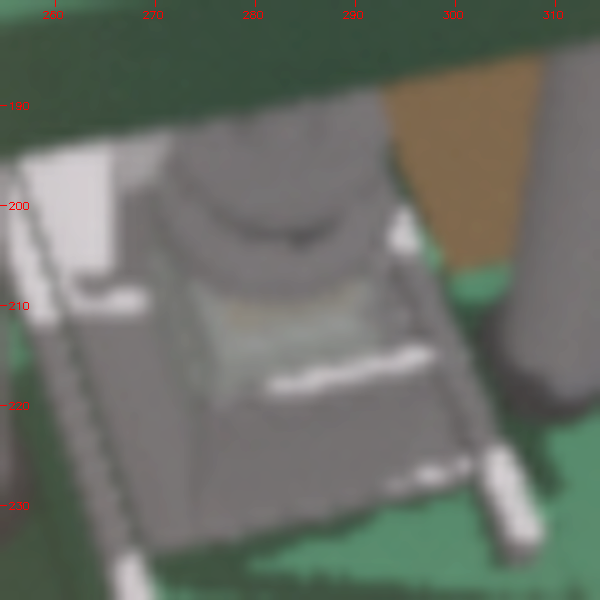

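Request:
play_rows:
  moves:
    - [0.001,0,0.012,-0.005,-0.012,0,0]
    - [0.005,0,0.014,0,0,0,0]
    - [0.007,0,0.014,0,0,0,0]
    - [0.006,0,0.014,0,0,0,0]

```text
t: 29.15
eef_pos: [531.2, 280.8, 195.2]
tcp_rot: [3.139, 0.004, -3.109]
ft_force: [-1.2, -0.8, 8.6]
opening: 0.006
```

Request:
play_rows:
  moves:
    - [0.005,0,0.012,0,0,0,0]
    - [0.004,0,0.012,0,0,0,0]
    - [0.004,0,0.01,0,0,0,0]

```text
t: 29.45
eef_pos: [515.9, 280.4, 157.1]
tcp_rot: [3.139, 0.004, -3.108]
ft_force: [8.1, 0.2, 7.2]
opening: 0.006
```

Request:
play_rows:
  moves:
    - [0.002,0,0.01,0,0,0,0]
    - [0.001,0,0.01,0,0,0,0]

```text
t: 29.65
eef_pos: [511.5, 280.3, 135.1]
tcp_rot: [3.139, 0.004, -3.108]
ft_force: [-1.6, -0.1, 10.4]
opening: 0.005
```

Request:
play_rows:
  moves:
    - [0,0,0.01,0,0,0,0]
    - [0,0,0.008,0,0,0,0]

```text
t: 29.85
eef_pos: [509.5, 280.2, 115.3]
tcp_rot: [3.139, 0.002, -3.108]
ft_force: [0.9, -0.6, 14.1]
opening: 0.004
```

Request:
play_rows:
  moves:
    - [0,0,0,0,0,0,0]

```text
t: 29.95
eef_pos: [509.3, 280.2, 114.1]
tcp_rot: [3.139, 0.003, -3.108]
ft_force: [3.0, -1.3, 11.7]
opening: 0.008
```

Request:
play_rows:
  moves:
    - [0,0,0.003,0,0,0,0]

```text
t: 30.05
eef_pos: [509.2, 280.2, 111.0]
tcp_rot: [3.138, 0.004, -3.107]
ft_force: [0.9, -1.5, 14.2]
opening: 0.005
```

Request:
play_rows:
  moves:
    - [0,0,0.002,0,0,0,0]
    - [0,0,0,0,0,0,0]

```text
t: 30.25
eef_pos: [509.1, 280.2, 108.6]
tcp_rot: [3.138, 0.006, -3.107]
ft_force: [1.1, -0.8, 13.8]
opening: 0.004
```

Request:
play_rows:
  moves:
    - [0,0,-0.02,0,0.005,0,0]
    - [-0.005,0,-0.025,0,0,0,0]
    - [-0.008,0,-0.025,0,0,0,0]
    - [-0.012,0,-0.025,0,0,0,0]
    - [-0.012,0,-0.025,0,0,0,0]
    - [-0.005,0,-0.02,0,0,0,0]
    - [0,0,0,0,0,0,0]

```text
t: 30.95
eef_pos: [548.9, 281.0, 244.8]
tcp_rot: [3.139, -0.004, -3.106]
ft_force: [-0.2, 0.3, 0.1]
opening: 0.005
```

```bash
python3 go.py 552.5 281.3 250 181.8
python3 - <<'E'
from cell import *
from h import *
c=read_camera("scene");np.savez("cam_scene11.npz",**c);crop(c,255,180,315,240,10,"pics/scene11b.png")
E
```

```text
from [548.9 281.  244.8] yaw -178.0 tool shift m [-0.0036  0.0002 -0.0052] turn [ 0.003 -0.004  0.004] len mm 6.3
J [ 0.36  0.46  1.56  0.    1.12 -1.24] F [-0.2  0.3  0.1] M [ 0.06 -0.01 -0.01] op 0.0047782122452963306 t 30.95
```

View pics/scene11b.png

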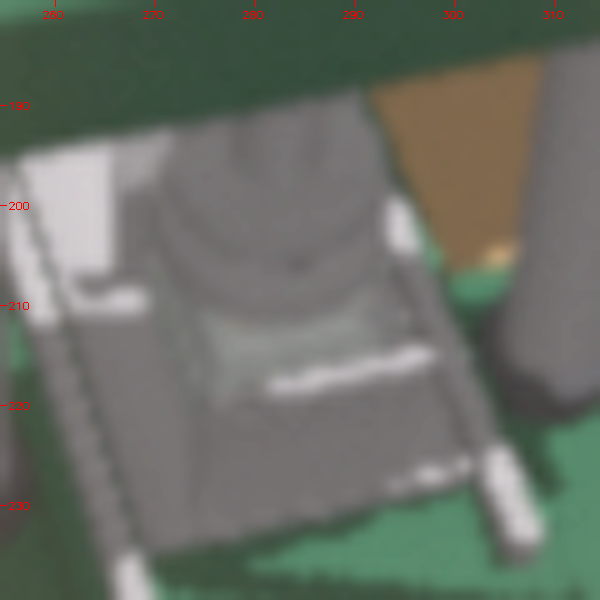

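Request:
play_rows:
  moves:
    - [0,0,0.005,0.003,-0.004,0,0]
    - [0.003,0,0.005,0,0,0,0]

```text
t: 31.2
eef_pos: [543.9, 280.6, 230.7]
tcp_rot: [-3.14, -0.003, -3.106]
ft_force: [0.6, 0.8, 5.8]
opening: 0.005
```

Request:
play_rows:
  moves:
    - [0.003,0,0.004,0,0,0,0]

```text
t: 31.3
eef_pos: [539.7, 280.4, 224.7]
tcp_rot: [-3.14, -0.005, -3.106]
ft_force: [0.1, 0.2, 5.6]
opening: 0.008
```

Request:
play_rows:
  moves:
    - [0.003,0,0.004,0,0,0,0]

```text
t: 31.4
eef_pos: [535.6, 280.3, 218.8]
tcp_rot: [-3.139, -0.007, -3.106]
ft_force: [1.5, 1.1, 5.7]
opening: 0.005
```

Request:
play_rows:
  moves:
    - [0.002,0,0.003,0,0,0,0]

```text
t: 31.5
eef_pos: [532.8, 280.3, 214.3]
tcp_rot: [-3.139, -0.008, -3.106]
ft_force: [2.3, 1.5, 11.4]
opening: 0.003
```

Request:
play_rows:
  moves:
    - [0.002,0,0.003,0,-0.008,0,0]

```text
t: 31.6
eef_pos: [530.3, 280.2, 210.2]
tcp_rot: [-3.139, -0.0, -3.106]
ft_force: [1.8, 0.0, 13.1]
opening: 0.003
```

Request:
play_rows:
  moves:
    - [0.001,0,0.003,0,0,0,0]

```text
t: 31.7
eef_pos: [528.3, 280.2, 206.4]
tcp_rot: [-3.139, -0.001, -3.106]
ft_force: [-2.4, -0.4, 14.9]
opening: 0.008
```

Request:
play_rows:
  moves:
    - [0.001,0,0.003,0,0,0,0]

```text
t: 31.8
eef_pos: [526.4, 280.2, 202.7]
tcp_rot: [-3.139, -0.001, -3.105]
ft_force: [-1.0, -0.7, 15.6]
opening: 0.006
```

Request:
play_rows:
  moves:
    - [0,0,0,0,0,0,0]

```text
t: 31.9
eef_pos: [525.6, 280.1, 201.8]
tcp_rot: [-3.139, -0.002, -3.105]
ft_force: [1.8, -0.3, 12.9]
opening: 0.005
```

Request:
play_rows:
  moves:
    - [0,0,0,0,0,0,0]

```text
t: 32.0
eef_pos: [525.3, 280.1, 201.2]
tcp_rot: [-3.139, -0.001, -3.105]
ft_force: [1.8, -0.6, 13.6]
opening: 0.001
```

Request:
play_rows:
  moves:
    - [0,0,0.003,0,0,0,0]
    - [0,0,0.002,0,0,0,0]

```text
t: 32.2
eef_pos: [523.8, 280.1, 195.4]
tcp_rot: [-3.139, -0.002, -3.104]
ft_force: [-0.5, -0.5, 15.3]
opening: 0.003
```

Request:
play_rows:
  moves:
    - [0,0,0,0,0,0,0]

```text
t: 32.3
eef_pos: [523.4, 280.1, 194.7]
tcp_rot: [-3.139, -0.001, -3.104]
ft_force: [2.5, -0.9, 14.2]
opening: 0.01
```

Request:
play_rows:
  moves:
    - [0,0,0.002,0,0,0,0]

```text
t: 32.4
eef_pos: [522.6, 280.0, 192.4]
tcp_rot: [-3.139, -0.002, -3.104]
ft_force: [-2.5, -0.7, 17.2]
opening: 0.003
```

Request:
play_rows:
  moves:
    - [0,0,0,0,0,0,0]

```text
t: 32.5
eef_pos: [522.1, 280.0, 191.8]
tcp_rot: [-3.139, -0.001, -3.103]
ft_force: [2.6, -1.9, 14.3]
opening: 0.006
```

Request:
play_rows:
  moves:
    - [0,0,0.002,0,0,0,0]
    - [0,0,0.001,0,0,0,0]

```text
t: 32.7
eef_pos: [520.5, 279.9, 188.0]
tcp_rot: [-3.139, -0.002, -3.103]
ft_force: [-0.5, -0.5, 15.4]
opening: 0.003
```

Request:
play_rows:
  moves:
    - [0,0,0,0,0,0,0]

```text
t: 32.8
eef_pos: [520.1, 280.0, 187.6]
tcp_rot: [-3.139, -0.001, -3.103]
ft_force: [2.9, -1.2, 15.0]
opening: 0.007
```

Request:
play_rows:
  moves:
    - [-0.004,0,-0.01,0,0,0,0]
    - [-0.006,0,-0.015,0,0,0,0]
    - [-0.008,0,-0.02,0,0,0,0]
    - [-0.006,0,-0.02,0,0,0,0]
    - [0,0,-0.025,0,0,0,0]
    - [0,0,-0.03,0,0,0,0]
    - [0.03,0,-0.01,0,0,0,0]
    - [0.03,0,0,0,0,0,0]

```text
t: 33.6
eef_pos: [481.1, 277.8, 305.3]
tcp_rot: [-3.132, -0.017, -3.103]
ft_force: [-0.4, 1.0, 0.3]
opening: 0.002
```

Request:
play_rows:
  moves:
    - [0.04,0,0,0,0,0,0]
    - [0.03,-0.02,0,0,0,0,0]
    - [0,-0.02,0,0,0,0,0]
    - [0,0,0,0,0,0,0]
    - [0,0,0,0,0,0,0]

```text
t: 34.1
eef_pos: [401.3, 233.0, 297.3]
tcp_rot: [-3.127, -0.034, -3.1]
ft_force: [-0.5, 0.8, 0.4]
opening: 0.003
```

Run:
```python
from cell import *
from h import *
s=state();print(s["eef_pos"],s["ft_force"],s["t"])
c=read_camera("scene");cv2.imwrite("pics/scene_end.png",cv2.resize(c["img"][:,:,::-1],(800,600)));crop(c,225,100,375,250,4,"pics/scene_end2.png")
c=read_camera("top");cv2.imwrite("pics/top_end.png",cv2.resize(c["img"][:,:,::-1],(800,600)))
```

```text
[401.25934985 232.98805016 297.27013015] [-0.54379238  0.84650514  0.35303713] 34.1
```

View pics/scene_end.png

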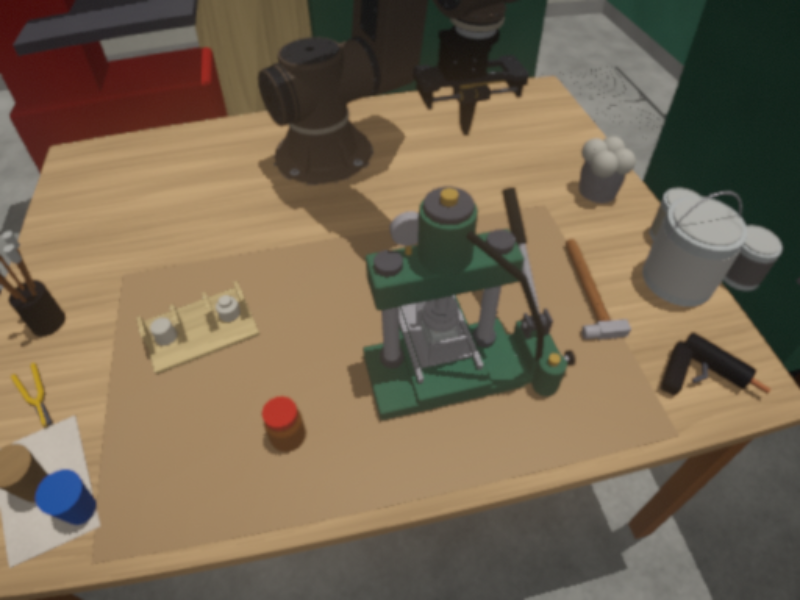

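View pics/scene_end2.png

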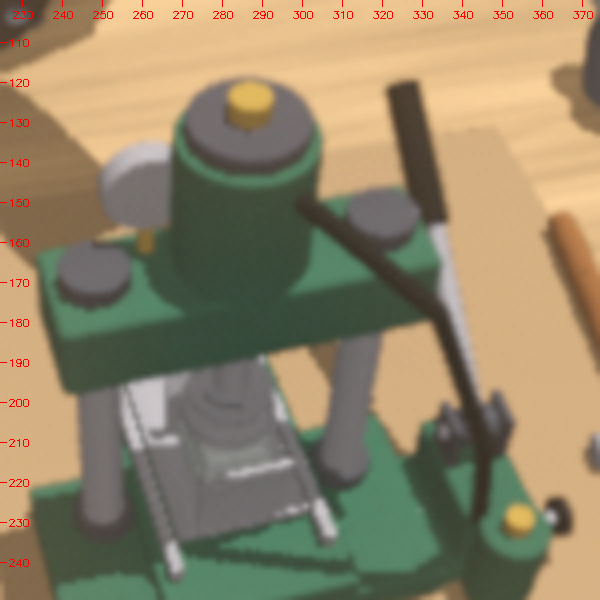

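View pics/top_end.png

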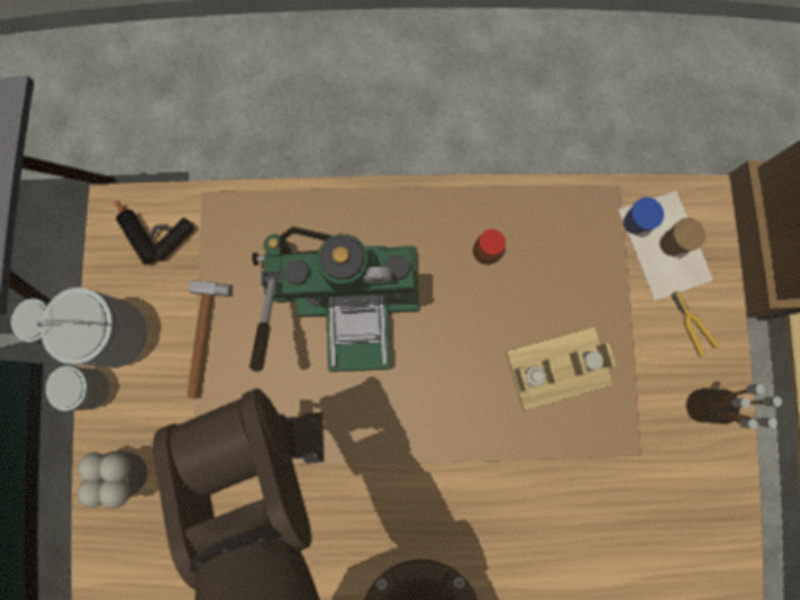

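```bash
python3 -c "
from cell import *
print(job_done())"
```

```text
the job is handed in; nothing more can be done
None
```

The flask is clamped in the press with the tray home and the lever up, and I handed the job in at about 34 s on the robot's clock.

- **Moving the flask:** I took it from the middle bay of the rack by its ends and set it on the clear bench. I then regrasped it by its long faces and lowered it between the tray's end plates without touching them. It seated with the tray floor at the expected 58 mm.
- **Sliding the tray:** I pushed it in by its handle at about 3 N until it met the hard stop. That was within about 1.5 mm of the predicted home position.
- **Pumping:** I made four full strokes. The lever resisted with about 7–8.5 N in the air, and about 14 N near the end of the fourth stroke, when the plate met the flask. I stopped the fifth stroke partway, at 15.0 N with the finger held still. Corrected to the grip's centre and straight down, that is about 16.6–17.9 N. The highest force I read was 17.2 N, one reading while moving, before that correction.
- **Final pictures:** The plate is down on the flask, the lever is up and nothing touches the robot. Both moulds, the jar and the mallet look unmoved.

**One disagreement:** in the scene picture the plate's lower edge sat about 1.5–2 pixels (roughly 6–8 mm) above where a seated plate should appear. I put this down to blur and calibration error, because the lever's stiffness showed the plate was bearing on the flask.

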